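Clamp a finned heat sink in a tilted comb fixture

TASK

Get the heat sink ready for measuring: lift it by the copper rail on its back and lower it fins first into the tilted white comb, without forcing it, so that its fins slide all the way down between the comb's fins. Then slide the clamp jaw with the red grip down the slope until it holds the heat sink against the steel stop at the lower end. Let go and leave the other things on the plate where they are.

Things in the scene. Friction and masses are not known exactly. Their poses are not given: they have to be found in the camera images.
- sink_center (a point): Centre (31.5 mm up) of an aluminium heat sink, 100 (its x) x 67 (y) x 63 mm (z, up), 0.26 to 0.48 kg, standing on its fin tips, x within 0.6 rad of world x. On its back a copper rail to take it by: 70 mm long along x, 14 mm thick along y, from 1.5 mm below to 31.5 mm above this point. The same after a half turn about z.
- heat_sink: The same heat sink; origin under its centre, level with the fin tips, same axes. Six fins along its whole x length, 24 mm deep, 3.5 mm thick, tips rounded, at y = -30, -18, -6, 6, 18, 30 mm. Base plate 24 to 30 mm, rail 30 to 63 mm above the tips. Placed home it has this origin at x = -2, y = 0, z = 0 mm in the cradle's frame.
- cradle: Fixed blue slab, 240 x 108 mm, tilted 30 degrees, low end to the robot, with the white comb. Origin: centre of the comb's floor, 65 mm above the plate. x: up the slope, y: level, z: normal to the slab. Slab from x = -70 to 170 mm, surface z = 0. Does not move in a run. Behind it, beyond world x = 0.6 m, stands equipment: a monitor 275 mm high on the left, a 311 mm stand on the right.
- comb (a point): Middle of the comb, level with its fin tips, 20 mm above its floor; cradle axes. Five white fins 88 mm long along x, 20 mm high, 3.5 mm thick, tips rounded, at y = -24, -12, 0, 12, 24 mm, between two cheeks as high (inner faces y = -34.5, 34.5 mm). The sink's six fins fill the six gaps, tips on the floor, base 4 mm clear of the comb.
- stop (a point): Steel stop bar across the slope's low end, 24 mm high above the slab: this point is mid-width at the foot of its face, cradle x = -52 mm; cradle axes. Lower the heat sink in a few mm up the slope from it (e.g. 7 mm gap); the jaw then pushes it home.
- jaw (a joint): Clamp jaw sliding on the slab, in m: 0 = fully up the slope (its face at cradle x = 118 mm), grows going down the slope to the comb, at most 0.080; starts 0 to 0.030; stays where left (friction 3 N). At 0.070 it touches a heat sink that is against the stop. Dark block 40 mm long, 58 mm wide, top 34 mm above the slab.
- jaw_grip (a point): Point in the jaw's red grip, a flat bar 36 mm long along the slope, 12 mm thick along cradle y, from 34 to 79 mm above the slab along its normal. This point is in its middle, 60 mm above the slab, 21 mm up the slope from the jaw's face. Cradle axes; moves with the jaw.
- stylus_box: Bystander: flat black plastic box with clear lid, 60 x 90 x 22 mm, origin under its centre.
- plug_gauge: Bystander: plug gauge lying down, 21 x 118 x 21 mm, origin under its centre.
- gear: Bystander: steel spur gear lying flat, 51 mm across, 20 mm high, origin under its centre.
- micrometer: Bystander: micrometer lying flat, 46 x 128 x 17 mm, origin under its centre.
- flange_part: Bystander: turned flange with a boss, 70 mm across, 31 mm high, origin under its centre.
Not all that is in view belongs to the job. Of the things that look like the heat_sink, take the one that is farthest from the robot's base at the start.

How it is judged:
On the way, in this order (a step that is already met when the one before it is completed fails the run):
1. the heat sink's fins are fully down between the comb's fins (z of sink_center in the frame of cradle between 0.0275 and 0.035 m and y of sink_center in the frame of cradle between -0.004 and 0.004 m and angle between the z axis of heat_sink and the z axis of cradle, either way round below 0.06 rad and angle between the x axis of heat_sink and the x axis of cradle, either way round below 0.08 rad), for 0.2 s.
2. the jaw holds the heat sink against the stop (all of step 1 and x of sink_center in the frame of cradle between -0.006 and 0.002 m and value of joint jaw above 0.0655 m), for 0.2 s.
At the end, for the whole second after the job is handed in: Heat sink at rest in the comb: centre 27.5 to 35 mm above the comb floor, within 4 mm of its middle line, square to the slab within 0.06 rad and along the slope within 0.08 rad; within 4 mm of the stop; jaw at 65.5 mm or more (all of step 2 and linear speed of heat_sink below 0.02 m/s); the robot touches nothing.
It fails at once if the heat sink is rammed into the fixture (over 80 N in all contacts together) (contact force between heat_sink and cradle above 80 N).
It fails at once if a bystander (stylus box, plug gauge, gear, micrometer or flange) is moved more than 30 mm (distance of any of stylus_box, plug_gauge, gear, micrometer, flange_part from where it was at the start of the episode above 0.03 m).
It also fails if it takes over 58 s, if anything falls off the work surface, if the arm or the gripper's body presses on something with over 40 N, if the wrist force passes 120 N, or if a joint passes its speed limit or range.

ROBOT

A 7-joint arm with a two-finger parallel gripper is mounted at the origin on a cart in front of the work surface, level with it; the furniture and walls round the work are solid. World frame = base frame: x ahead of the robot, y to its left, z up, the work surface at z = 0. Lengths are in m, angles in rad, forces in N, time in s.
With the tool pointing down it reaches from about 0.35 to 0.775 m from the base axis. Payload 3.1 kg.
Tool frame: the origin (TCP) lies at the very end of the fingers, on their centre line; the grasp point (between the pads) lies ctrl.grip_point_offset behind it (ctrl.grip_point_offset is the distance from the TCP to the grasp point, in m); z points along the fingers, y is the line along which they close (so a half turn about z gives the same grasp; the last joint's range is limited). The gripper opens to 85 mm and grips with 20 to 120 N. Pads are 22 mm wide; open, the fingers measure 114 mm over their backs; the gripper's body (76 mm by 85 mm) begins 54 mm behind the grasp point. The pads swing forward as they close: fully open they stand 13 mm farther back than shut.
Start: joints at [-1.195, 0.311, 0.014, 1.512, -0.004, 1.319, -0.027], TCP at [0.223, 0.503, 0.231] pointing down, gripper open.
Joint ranges: [-2.7, 2.7], [-0.3, 1.91], [-1.27, 1.3], [0.12, 2.57], [-1.44, 4.58], [0.2, 2.03], [-3.05, 3.05]. Speed limits (rad/s): [2.79, 2.79, 3.14, 3.14, 3.14, 3.14, 3.14].

INTERFACE

Orientations are given as a unit quaternion [w, x, y, z].
In Python, from workcell import ctrl gives the robot as it stands.
- The arm moves only by the tool arm_command, never from a script. Its argument "plan" is text: rows parted by semicolons, each of 4 numbers parted by spaces: the shift along the tool's x, y, z in cm, then the turn about the tool's z in degrees. A call has exactly 5 rows; each row shifts and turns the commanded pose from where the row before left it, along the tool's axes as they then stand; what a row does not reach is not made up. A row lasts 1/12 s, in which the tool goes at most 41.7 mm and 7.16 degrees, less where a joint would pass 70% of its speed; a pose out of reach is approached as far as the arm can. A call is refused whole if a number of a shift passes 4.17 or a number of a turn 7.16, either way. A call with a gripper value outside its range is refused whole. "grip" is the finger opening in cm, from 0 to 8.54, set as the call begins (left out, the last holds). The fingers move at their own pace and stop on an object; "force" is the grip in N (left out, the last holds). Time passes only in rows, so rows that do not move let the fingers close, or fill a call up. It gives the time, the measured TCP pose, the force, the opening and the grip force at its end, in the units of the state.
- ctrl.get_state(): the state, without advancing time (a new reading comes with each control period).
- ctrl.get_image(name): name is "scene" or "top" or "wrist"; returns a dict with "img" (384x512x3 uint8, red, green, blue), "vfov" (degrees; the focal length in pixels is half the picture's height over the tangent of half this angle, whatever the lens; pixels are square), "cx", "cy" (the principal point, pixels), "k1" (the pictures are not rectified: a ray, as slopes to the right and down, at radius r is drawn at 1 + k1 r^2 times it, then the intrinsics apply), "rvec" (rotation vector, rad) and "tvec" (3), from world to camera coordinates, as OpenCV has them. Camera axes: x right, y down, z forward; pixel columns grow to the right and rows downward; lengths in m; the calibration is good to about 2 mm. A picture is of the moment at which its call begins. There is no depth.
- ctrl.sign_off(): hands the job in; it is judged then, once.
Trained networks look in a picture, given as the dict that the camera call returned (one of the last four; its "shot" number tells which), for a name from the list of things; names that differ only in an ending like _2 or _b are one class to them, and where a whole thing is asked for, a point or a joint stands for the part that bears it (a point fixed in the world has none). Each returns a list of dicts, best first, with "conf" (0 to 1); they miss things now and then, are a little off and sometimes report something else, mostly with a low value. They report only what shows in the picture. A call takes as long as a camera call. They do not tell look-alikes from the thing itself.
- ctrl.recognise(name, picture): "bbox" ([left, top, right, bottom] in pixels, round what is visible of it).
- ctrl.masks_of(name, picture): "region" (384x512 bool, what is visible of it) and "bbox" ([left, top, right, bottom] in pixels, round what is visible of it).
The state is a dict: "t": time; "qpos": joint angles; "joint_vel": joint speeds; "effort": joint torques, N m; "tcp_pos": TCP position; "orientation": TCP orientation; "ft_force": force on the tool from outside, world axes, zero at the start; "torque": the same for the moment, N m; "opening": finger opening in m; "finger_force": force on a finger pad.
Only numpy, scipy, OpenCV 4.12 (cv2) and the standard library are available. Lean on these libraries where they do the work, as an engineer would, in place of code of your own. Each camera call takes 0.05 s, during which the arm holds its last target. There are 200 camera calls.

## Working session

There is one attempt and no reset: what is moved stays moved. The work goes in short steps, Python scripts to look and compute and a tool call to move; the robot and the scene stay as the last step left them, time stands still between calls to the robot, and variables do not carry over. Pictures are saved under pics/ and viewed, at most 10 in all, crops included, and the job is handed in when it is done.

Besides the shell and the picture viewer there is one more tool, called in YAML: its name, and indented under it one key for each argument. arm_command: Moves the arm, as the interface text tells. Its arguments: {"type":"object","properties":{"plan":{"type":"string"},"grip":{"type":"number"},"force":{"type":"number"}},"required":["plan"]}

```bash
ls; mkdir -p pics; cat > h.py <<'E'
import numpy as np, cv2, pickle
from scipy.spatial.transform import Rotation as R
def cam(p):
    f=p['img'].shape[0]/2/np.tan(np.radians(p['vfov'])/2)
    return f,R.from_rotvec(np.ravel(p['rvec'])).as_matrix(),np.ravel(p['tvec'])
def proj(p,X):
    f,M,t=cam(p); c=np.atleast_2d(X)@M.T+t; s=c[:,:2]/c[:,2:]
    s=s*(1+p['k1']*(s**2).sum(1,keepdims=True)); return s*f+[p['cx'],p['cy']]
def ray(p,uv):
    f,M,t=cam(p); d=(np.atleast_2d(uv)-[p['cx'],p['cy']])/f; s=d.copy()
    for _ in range(20): s=d/(1+p['k1']*(s**2).sum(1,keepdims=True))
    D=np.c_[s,np.ones(len(s))]@M; return -M.T@t,D
def onz(p,uv,z):
    o,D=ray(p,uv); return o+D*((z-o[2])/D[:,2:])
def save(p,n): cv2.imwrite('pics/'+n,p['img'][:,:,::-1])
E
python3 - <<'E'
from h import *
from workcell import ctrl
P={}
print(ctrl.grip_point_offset, ctrl.get_state())
for n in ['scene','top','wrist']:
    p=ctrl.get_image(n);P[n]=p;save(p,n+'0.png')
    print(n,p['vfov'],p['k1'],(-cam(p)[1].T@cam(p)[2]).round(3))
    for k in ['heat_sink','cradle','comb','jaw','jaw_grip','stop','stylus_box','plug_gauge','gear','micrometer','flange_part']:
        try: print(k,[(np.round(d['bbox']).astype(int).tolist(),round(d['conf'],2)) for d in ctrl.recognise(k,p)])
        except Exception as e: print(k,e)
pickle.dump(P,open('P0.pkl','wb'))
a=np.hstack([P['scene']['img'],P['top']['img']])
E
```

```text
pics
0.0187 {'t': 0.0, 'qpos': array([-1.19471986,  0.3117212 ,  0.01400321,  1.51306612, -0.00441418,
        1.3191747 , -0.02719641]), 'joint_vel': array([ 0.00200921,  0.00109241, -0.00082099,  0.00027099, -0.00126247,
       -0.00199751,  0.00124093]), 'effort': array([ 1.54556988e-04, -3.79905295e+01,  1.46268192e-01, -2.30590957e+01,
        1.23158289e-02,  1.33445364e-02, -8.61004366e-06]), 'tcp_pos': array([0.22284685, 0.50203811, 0.23021987]), 'orientation': array([-2.00392488e-04,  2.07339948e-01,  9.78268255e-01, -1.15192513e-03]), 'ft_force': array([ 0.25613293, -0.26502195, -1.18886975]), 'torque': array([-0.00330815, -0.01625492,  0.05032055]), 'finger_force': 0.0, 'opening': 0.0856097145675836}
scene 52.64372829290829 -0.05585229691081263 [-0.539 -0.539  0.779]
heat_sink [([205, 209, 237, 237], 0.79), ([166, 197, 198, 221], 0.69), ([277, 171, 299, 194], 0.3)]
cradle [([279, 170, 296, 192], 0.75), ([254, 170, 305, 231], 0.64)]
comb [([262, 167, 304, 233], 0.77)]
jaw [([277, 170, 297, 191], 0.81)]
jaw_grip [([277, 167, 298, 189], 0.78), ([254, 256, 288, 270], 0.29)]
st
[... 345 characters left out ...]
[([214, 200, 244, 218], 0.85), ([172, 194, 188, 225], 0.68)]
cradle [([252, 139, 289, 201], 0.92), ([364, 189, 381, 205], 0.19)]
comb [([256, 139, 286, 202], 0.96), ([314, 199, 333, 214], 0.18)]
jaw [([261, 146, 278, 162], 0.67), ([251, 140, 289, 202], 0.5)]
jaw_grip [([262, 150, 279, 165], 0.73)]
stop []
stylus_box [([316, 199, 335, 215], 0.82)]
plug_gauge [([265, 149, 278, 166], 0.68), ([279, 238, 308, 242], 0.65)]
gear []
micrometer [([357, 232, 382, 248], 0.7)]
flange_part [([363, 189, 383, 206], 0.53)]
wrist 60.29023250894332 -0.09239127646505225 [0.161 0.53  0.374]
heat_sink []
cradle []
comb []
jaw []
jaw_grip []
stop []
stylus_box []
plug_gauge []
gear []
micrometer []
flange_part []
```

```bash
python3 - <<'E'
from h import *
P=pickle.load(open('P0.pkl','rb'))
for n,(a,b,c,d) in {'top':(150,120,400,260),'scene':(140,130,410,320)}.items():
    im=P[n]['img'][b:d,a:c,::-1]; cv2.imwrite(f'pics/{n}_c.png',cv2.resize(im,None,fx=2.9,fy=2.9,interpolation=cv2.INTER_CUBIC))
p=P['top']
for uv in [(229,209),(180,209.5),(270,170)]: print(onz(p,uv,0.05).round(3))
print(onz(P['scene'],[(221,223),(182,209)],0.035).round(3))
E
```

```text
[[0.465 0.109 0.05 ]]
[[0.463 0.298 0.05 ]]
[[ 0.616 -0.048  0.05 ]]
[[0.44  0.101 0.035]
 [0.451 0.28  0.035]]
```

View pics/top_c.png

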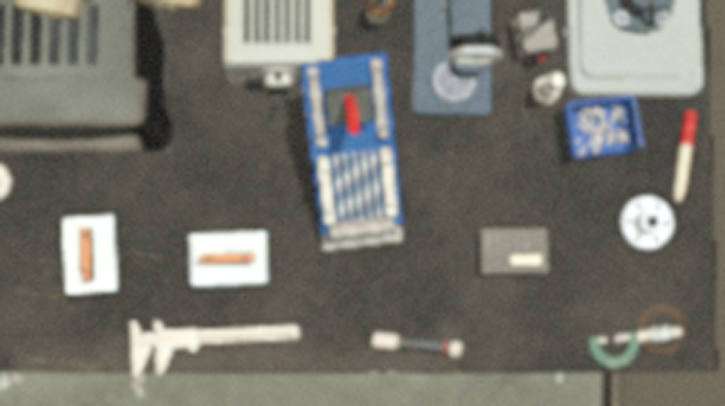

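View pics/scene_c.png

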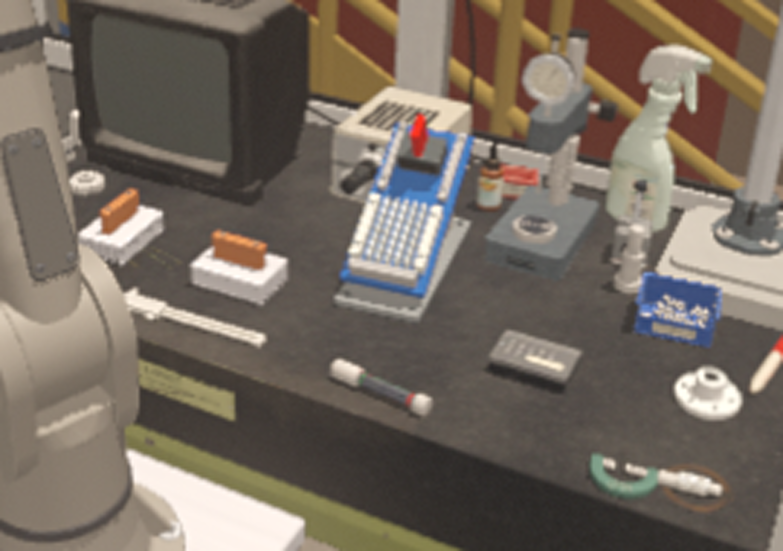

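Top crop: two look-alikes stand on the plate, at top px (180,209) → (0.46, 0.30), and at (229,209) → (0.465, 0.11). The left one is farther from the base (0.55 m against 0.48 m) and its rail runs along world x as described, so I take the one at (180,209) and will check it in a close wrist crop. The cradle is at (270,170), with its red grip at (270,158).

arm_command:
  plan: "-3.78 -1.1 0 0;-3.78 -1.1 0 0;-3.78 -1.1 0 0;-3.78 -1.1 0 0;-3.78 -1.1 0 0"
  grip: 8.5
  force: 25

```text
t: 2.22
tcp_pos: [0.3747, 0.3745, 0.2315]
orientation: [0.0, 0.207, 0.978, 0.0]
ft_force: [0.7, 0.5, -0.6]
opening: 0.0853
finger_force: 0.0
```

arm_command:
  plan: "-3.78 -1.1 0 0;-3.78 -1.1 0 0;-2.78 -1.1 0 0;0 0 0 -6;0 0 0 -6"

```text
t: 2.63
tcp_pos: [0.4571, 0.3006, 0.2313]
orientation: [0.001, 0.105, 0.994, -0.001]
ft_force: [-0.2, 1.3, -0.6]
opening: 0.0852
finger_force: 0.0
```

arm_command:
  plan: "0 0 0 -6;0 0 0 -6;0 0 0 0;0 0 0 0;0 0 0 0"

```text
t: 3.05
tcp_pos: [0.4547, 0.3036, 0.2313]
orientation: [0.0, 0.001, 1.0, -0.0]
ft_force: [0.0, 0.1, -0.1]
opening: 0.085
finger_force: 0.0
```

```bash
python3 - <<'E'
from h import *
from workcell import ctrl
s=ctrl.get_state();p=ctrl.get_image('wrist');pickle.dump((s,p),open('w1.pkl','wb'))
print(s['t'],s['tcp_pos'].round(4),R.from_quat(s['orientation'][[1,2,3,0]]).as_matrix().round(3),s['ft_force'].round(1))
for k in ['heat_sink','cradle','comb','gear']:
    print(k,[(np.round(d['bbox']).astype(int).tolist(),round(d['conf'],2)) for d in ctrl.recognise(k,p)])
im=p['img'][:,:,::-1];cv2.imwrite('pics/w1.png',cv2.resize(im,(760,570),interpolation=cv2.INTER_CUBIC))
f,M,t=cam(p);print((-M.T@t).round(3),M[2].round(3))
E
```

```text
3.05 [0.4547 0.3036 0.2313] [[-1.     0.001  0.   ]
 [ 0.001  1.    -0.   ]
 [-0.    -0.    -1.   ]] [ 0.   0.1 -0.1]
heat_sink [([214, 130, 280, 230], 0.96), ([31, 142, 134, 208], 0.85)]
cradle []
comb []
gear [([344, 235, 377, 268], 0.87)]
[0.387 0.304 0.374] [ 0.266  0.    -0.964]
```

View pics/w1.png

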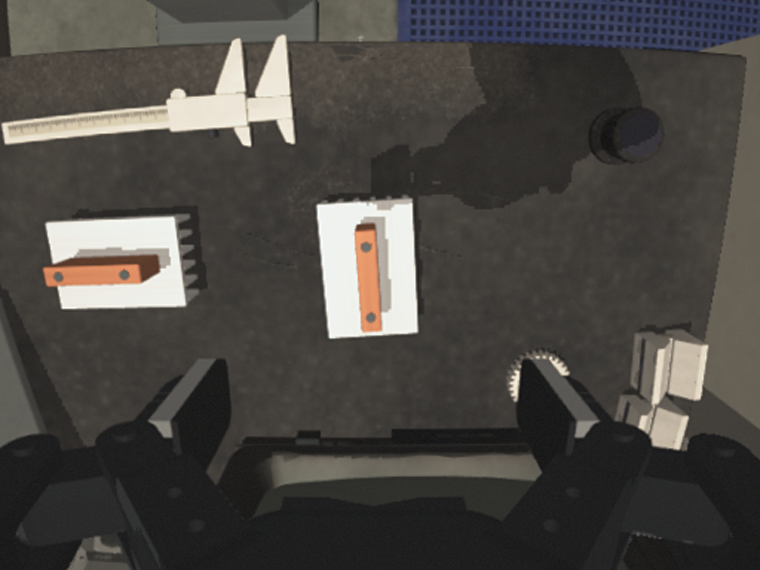

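The wrist view shows the chosen sink at about px (247,180) in the 512-wide picture, with the look-alike at (82,175), the gear at (362,252) and the open fingers below it. The choice is confirmed.

```bash
python3 - <<'E'
from h import *
s,p=pickle.load(open('w1.pkl','rb'))
hsv=cv2.cvtColor(p['img'],cv2.COLOR_RGB2HSV).astype(int)
org=((hsv[...,0]<18)&(hsv[...,1]>120)&(hsv[...,2]>90))
wh=(hsv[...,1]<60)&(hsv[...,2]>190)
roi=np.zeros(org.shape,bool);roi[128:235,205:290]=1
def fit(m,z):
    uv=np.argwhere(m)[:,::-1].astype(float); X=onz(p,uv,z)[:,:2]
    (c,wh_,a)=cv2.minAreaRect((X*1000).astype(np.float32)); return np.round(c,1),np.round(wh_,1),round(a,2),m.sum()
print('base',fit((org|wh)&roi,0.03)); 
W=wh&roi
print('white',fit(W,0.03)); print('rail',fit(org&roi,0.063))
sub=(cv2.erode((org&roi).astype(np.uint8),np.ones((3,3)))>0)
uv=np.argwhere(org&roi)[:,::-1].astype(float);X=onz(p,uv,0.063)[:,:2];C=np.cov(X.T);w,v=np.linalg.eigh(C);print(X.mean(0),np.degrees(np.arctan2(v[1,1],v[0,1])))
E
```

```text
base (array([471.9, 300.6]), array([99.5, 66.4]), 3.71, np.int64(4837))
white (array([471.9, 300.6]), array([99.5, 66.4]), 3.71, np.int64(3997))
rail (array([469.3, 300.5]), array([71.9, 12.8]), 3.67, np.int64(840))
[0.46814123 0.30047146] -176.69634919570214
```

arm_command:
  plan: "0 0 0 -3.7;-1.58 -0.41 0 0;0 0 4 0;0 0 4 0;0 0 4 0"

```text
t: 3.72
tcp_pos: [0.4717, 0.301, 0.1109]
orientation: [0.001, -0.032, 0.999, 0.001]
ft_force: [0.1, 0.5, -0.3]
opening: 0.085
finger_force: 0.0
```

arm_command:
  plan: "0 0 3.5 0;0 0 2 0;0 0 1.83 0;0 0 0 0;0 0 0 0"

```text
t: 4.13
tcp_pos: [0.4701, 0.3002, 0.0373]
orientation: [-0.001, -0.033, 0.999, -0.001]
ft_force: [0.9, -0.4, -0.3]
opening: 0.0853
finger_force: 0.0
```

arm_command:
  plan: "0 0 0 0;0 0 0 0;0 0 0 0;0 0 0 0;0 0 0 0"
  grip: 0.5
  force: 30

```text
t: 4.55
tcp_pos: [0.4713, 0.301, 0.0389]
orientation: [0.001, -0.033, 0.999, 0.0]
ft_force: [0.2, -0.5, 0.5]
opening: 0.025
finger_force: 0.0
```

arm_command:
  plan: "0 0 0 0;0 0 0 0;0 0 0 0;0 0 0 0;0 0 0 0"

```text
t: 4.97
tcp_pos: [0.471, 0.3007, 0.0386]
orientation: [0.0, -0.033, 0.999, 0.0]
ft_force: [-0.6, -0.8, 5.0]
opening: 0.0134
finger_force: 34.1
```

arm_command:
  plan: "0 0 -1 0;0 0 -2 0;0 0 -4 0;0 0 -4 0;0 0 -4 0"

```text
t: 5.38
tcp_pos: [0.4694, 0.2998, 0.1883]
orientation: [-0.002, -0.033, 0.999, -0.001]
ft_force: [1.7, 0.8, -3.1]
opening: 0.0133
finger_force: 32.9
```

arm_command:
  plan: "0 0 -4 0;0 0 -3 0;0 0 -1 0;0 0 0 0;0 0 0 0"

```text
t: 5.8
tcp_pos: [0.4698, 0.3001, 0.266]
orientation: [-0.001, -0.033, 0.999, -0.001]
ft_force: [0.1, -0.5, -4.2]
opening: 0.0136
finger_force: 32.9
```

```bash
cat >> h.py <<'E'
def cradle(q):
    x,y,a=q; M=R.from_euler('zy',[a,-np.pi/6]).as_matrix()  # x up slope
    return M,np.array([x,y,.065])
def cw(q,X):
    M,o=cradle(q); return np.atleast_2d(X)@M.T+o
E
python3 - <<'E'
from h import *
from scipy.optimize import least_squares
P=pickle.load(open('P0.pkl','rb'));p=P['top']
uv=np.array([(303,67),(386,54),(403,240),(323,250)])/2.9+[150,120]
X=np.array([(170,54,0),(170,-54,0),(-70,-54,0),(-70,54,0)])/1000
r=least_squares(lambda q:(proj(p,cw(q,X))-uv).ravel(),[.57,-.05,0]);print(r.x,r.fun.round(1), proj(p,cw(r.x,X)).round(1))
E
```

```text
[ 0.55347309 -0.0605446   0.11221767] [-0.5  1.7  0.5  3.   0.  -2.2 -0.1 -2.8] [[254.  144.8]
 [283.6 141.7]
 [289.  200.6]
 [261.3 203.4]]
```

arm_command:
  plan: "0 0 -1 -2.7;0.5 -2.3 -1 0;1.5 -4 -1 0;1.5 -4 -0.5 0;1.5 -4 0 0"

```text
t: 6.22
tcp_pos: [0.4367, 0.1556, 0.2995]
orientation: [-0.002, -0.057, 0.998, -0.001]
ft_force: [0.6, -0.8, -2.6]
opening: 0.0131
finger_force: 32.9
```

arm_command:
  plan: "1.5 -4 0 0;1 -3 0 0;0 -1 0 0;0 0 0 0;0 0 0 0"

```text
t: 6.63
tcp_pos: [0.4215, 0.0762, 0.2999]
orientation: [-0.002, -0.056, 0.998, 0.0]
ft_force: [-0.3, -0.5, -3.2]
opening: 0.0135
finger_force: 32.9
```

```bash
python3 - <<'E'
from h import *
from workcell import ctrl
s=ctrl.get_state();p=ctrl.get_image('wrist');pickle.dump((s,p),open('w2.pkl','wb'))
print(s['t'],s['tcp_pos'].round(4),s['orientation'].round(4))
im=p['img'][:,:,::-1].copy()
cv2.imwrite('pics/w2.png',cv2.resize(im,(790,592),interpolation=cv2.INTER_CUBIC))
E
```

```text
6.6333 [0.4215 0.0762 0.2999] [-2.300e-03 -5.600e-02  9.984e-01  1.000e-04]
```

View pics/w2.png

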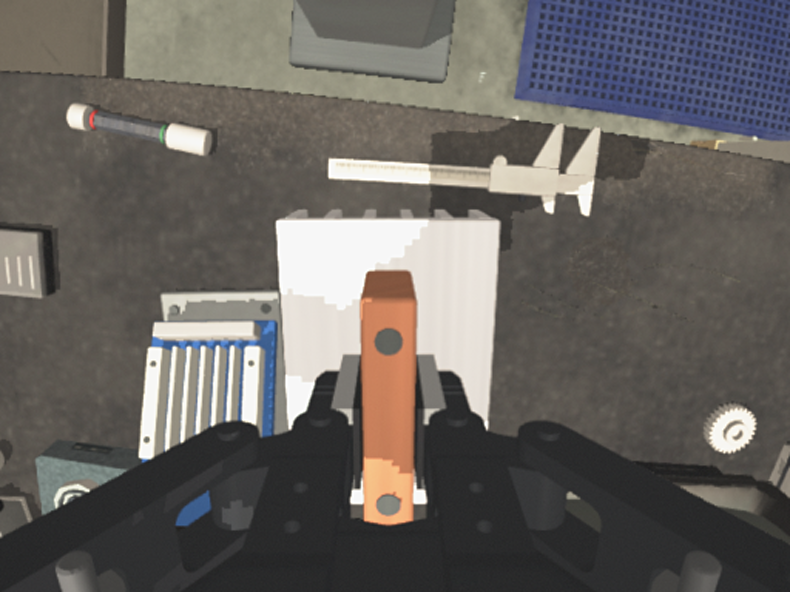

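The picture shows the sink level and square in the fingers, px (250,170). The low ends of the comb fins are at about (115–153, 225), but the gripper hides the rest of the comb. I move forward and to the left to see all of it.

arm_command:
  plan: "-2.5 0.8 1 0;-2.7 0.8 1 0;0 0 0 0;0 0 0 0;0 0 0 0"

```text
t: 7.1
tcp_pos: [0.4718, 0.0991, 0.2811]
orientation: [-0.002, -0.058, 0.998, -0.0]
ft_force: [-0.4, -0.1, -4.2]
opening: 0.0132
finger_force: 32.8
```

```bash
python3 - <<'E'
from h import *
from workcell import ctrl
s=ctrl.get_state();p=ctrl.get_image('wrist');pickle.dump((s,p),open('w3.pkl','wb'))
print(s['t'],s['tcp_pos'].round(4),s['orientation'].round(4))
q=[.553,-.0605,.112]
L=np.array([(-44,y,20) for y in(-24,0,24)]+[(44,y,20) for y in(-24,0,24)]+[(170,54,0),(-70,54,0),(-70,-54,0)])/1000
print(proj(p,cw(q,L)).round(0).tolist())
im=p['img'][150:384,0:220,::-1].copy()
cv2.imwrite('pics/w3.png',cv2.resize(im,None,fx=2.5,fy=2.5,interpolation=cv2.INTER_CUBIC))
E
```

```text
7.1 [0.4718 0.0991 0.2811] [-1.600e-03 -5.780e-02  9.983e-01 -4.000e-04]
[[85.0, 176.0], [105.0, 176.0], [126.0, 176.0], [76.0, 254.0], [98.0, 254.0], [120.0, 254.0], [147.0, 373.0], [157.0, 161.0], [70.0, 161.0]]
```

View pics/w3.png

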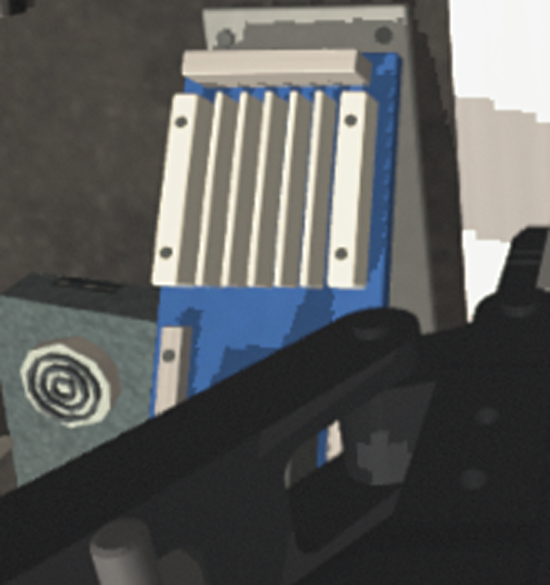

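The crop shows the whole comb. Its fin tops run from about px (88–128, 187) at the low end to (81–122, 264) at the upper end, between the two cheeks.

```bash
python3 - <<'E'
from h import *
from scipy.optimize import least_squares
from scipy.interpolate import interp1d
s,p=pickle.load(open('w3.pkl','rb'))
g=cv2.cvtColor(p['img'],cv2.COLOR_RGB2GRAY).astype(float)
lo=np.array([220,246,270,295,319])/2.5; up=np.array([202,228,255,281,306])/2.5
obs=[]
for r in range(194,260,2):
    f=(r-186.8)/(264-186.8)
    for k in range(5):
        c=lo[k]+(up[k]-lo[k])*f; xs=np.arange(int(round(c))-3,int(round(c))+4)
        w=np.clip(g[r,xs]-150,0,None)
        if w.sum()>20: obs.append((k,r,(w*xs).sum()/w.sum()))
obs=np.array(obs)
print(len(obs),g[220,60:160:1].astype(int))
def res(q,full=False):
    e=[]
    for k in range(5):
        xs=np.linspace(-.044,.044,30); L=proj(p,cw(q,np.c_[xs,np.full(30,(k-2)*.012),np.full(30,.02)]))
        o=obs[obs[:,0]==k]; e.append(o[:,2]-np.interp(o[:,1],L[:,1],L[:,0]))
    E=proj(p,cw(q,[(-.044,0,.02),(.044,0,.02)]))[:,1]-[186.8,264]
    return e if full else np.r_[np.concatenate(e),E*5]
r=least_squares(res,[.553,-.0605,.112],loss='soft_l1');print(r.x,np.degrees(r.x[2]))
for e in res(r.x,True): print(e.mean().round(2),e.std().round(2),np.polyfit(np.arange(len(e)),e,1)[0]*len(e))
print(res(r.x)[-2:]/5)
L=np.array([(44,34.5,20),(-44,34.5,20),(44,-34.5,20),(-44,-34.5,20),(-52,43,24),(-52,-43,24)])/1000
print((proj(p,cw(r.x,L))-[0,150])*2.5)
# sink held: fit base plate & rail
hsv=cv2.cvtColor(p['img'],cv2.COLOR_RGB2HSV).astype(int)
T=R.from_quat(s['orientation'][[1,2,3,0]]).as_matrix();print('toolyaw',np.degrees(np.arctan2(T[1,1],T[0,1]))-90)
S=np.array([(x,y,-.008) for x,y in [(-.05,-.0335),(-.05,.0335),(.05,-.0335),(.05,.0335)]])
print('plate corners', proj(p,S@T.T+s['tcp_pos']).round(1))
print('railtop', proj(p,np.array([(.035,-.007,-.025),(.035,.007,-.025),(-.035,-.007,-.025),(-.035,.007,-.025)])@T.T+s['tcp_pos']).round(1))
pickle.dump(r.x,open('q.pkl','wb'))
org=((hsv[...,0]<18)&(hsv[...,1]>120)&(hsv[...,2]>90));org[:,:200]=0;org[:,320:]=0
for rr in range(160,345,12):
    c=np.where(org[rr])[0]
    if len(c): print(rr,c.min(),c.max())
E
```

```text
165 [ 73  74  74  72  75 145 243 240 239 238 238 238 239 240 221 138 116 118
 118 116 115 118 172 236 228 154 117 116 117 117 115 121 177 233 228 168
 120 117 118 116 116 116 159 243 236 183 121 116 117 117 118 114 124 234
 239 198 126 116 118 118 118 116 116 181 242 221 151 118 117 118 119 116
  95 120 231 241 241 240 240 240 240 240 242 225 134 117 118 119 114  94
  75  72  73  76  82  81  59  61  92 113]
[ 0.56534344 -0.05865588  0.11007479] 6.306820862493041
0.62 0.07 -0.03654164539525066
0.25 0.08 0.03166932374679734
-0.02 0.07 -0.0001512617488338832
-0.3 0.08 0.012708667238878405
-0.49 0.08 -0.07760788055959553
[-0.05986365  0.14167799]
[[327.15598815 286.2028853 ]
 [341.3079131   92.24267884]
 [172.8047851  284.13654446]
 [194.48568927  91.4798473 ]
 [358.69604857  73.2688825 ]
 [174.98760206  72.43911281]]
toolyaw 6.629944046638144
plate corners [[183.8 346. ]
 [317.6 346. ]
 [169.1 145.1]
 [332.2 145.2]]
railtop [[231.7 191.4]
 [269.5 191.4]
 [234.6 346.3]
 [266.7 346.3]]
184 237 266
196 234 268
208 234 268
220 234 268
232 234 269
244 234 268
256 235 268
268 235 268
280 235 267
292 235 267
304 235 266
316 236 266
328 236 267
340 250 253
```

arm_command:
  plan: "0.2 -2.5 0 0;0.5 -4 0 0;0.4 -4 0 0;0.5 -4 0 0;0.4 -4 0 0"

```text
t: 7.57
tcp_pos: [0.4727, -0.0898, 0.2832]
orientation: [0.001, -0.057, 0.998, 0.0]
ft_force: [1.6, 0.4, -3.5]
opening: 0.0135
finger_force: 32.8
```

arm_command:
  plan: "0.5 -4 0 0;0.4 -4 0 0;0.4 -3 0 0;0.2 -1.9 0 0;0 0 0 0"

```text
t: 7.98
tcp_pos: [0.4709, -0.225, 0.2832]
orientation: [0.0, -0.051, 0.999, -0.003]
ft_force: [-0.7, -1.2, -3.3]
opening: 0.0135
finger_force: 32.8
```

```bash
python3 - <<'E'
from h import *
from workcell import ctrl
s=ctrl.get_state();p=ctrl.get_image('wrist');pickle.dump((s,p),open('w4.pkl','wb'))
print(s['t'],s['tcp_pos'].round(4),s['orientation'].round(4))
q=pickle.load(open('q.pkl','rb'))
L=np.array([(-44,y,20) for y in(-24,0,24)]+[(44,y,20) for y in(-24,0,24)])/1000
print(((proj(p,cw(q,L))-[290,150])*2.5).round(0).tolist())
im=p['img'][150:384,290:512,::-1].copy()
cv2.imwrite('pics/w4.png',cv2.resize(im,None,fx=2.5,fy=2.5,interpolation=cv2.INTER_CUBIC))
E
```

```text
7.9833 [ 0.4709 -0.225   0.2832] [ 1.000e-04 -5.130e-02  9.987e-01 -2.600e-03]
[[185.0, 164.0], [233.0, 164.0], [280.0, 163.0], [202.0, 357.0], [252.0, 355.0], [302.0, 352.0]]
```

View pics/w4.png

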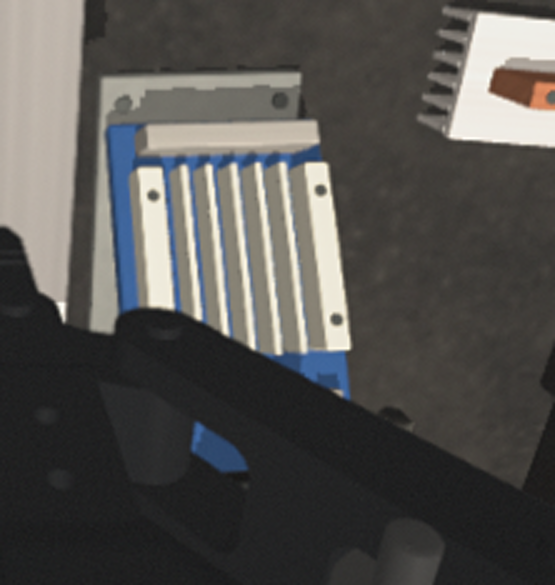

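```bash
python3 - <<'E'
from h import *
from scipy.optimize import least_squares
V=[]
for fn,lo,up,rl,ru,ox,rows in [('w3.pkl',[220,246,270,295,319],[202,228,255,281,306],92,285,0,range(194,260,2)),('w4.pkl',[188,211,236,260,284],[None,None,250,275,300],163,351,290,range(220,270,2))]:
    s,p=pickle.load(open(fn,'rb')); g=cv2.cvtColor(p['img'],cv2.COLOR_RGB2GRAY).astype(float)
    obs=[]
    for r in rows:
        f=((r-150)*2.5-rl)/(ru-rl)
        for k in range(5):
            if up[k] is None: continue
            c=ox+(lo[k]+(up[k]-lo[k])*f)/2.5; xs=np.arange(int(round(c))-3,int(round(c))+4)
            w=np.clip(g[r,xs]-150,0,None)
            if w.sum()>20: obs.append((k,r,(w*xs).sum()/w.sum()))
    V.append((p,np.array(obs),rl/2.5+150,ru/2.5+150,s))
def res(q,views=V):
    E=[]
    for p,obs,rl,ru,_ in views:
        p=dict(p)
        if len(q)>3: f=cam(p)[0]*q[3]; p['vfov']=np.degrees(2*np.arctan(192/f))
        for k in range(5):
            o=obs[obs[:,0]==k]
            if not len(o): continue
            xs=np.linspace(-.044,.044,30); L=proj(p,cw(q[:3],np.c_[xs,np.full(30,(k-2)*.012),np.full(30,.02)]))
            E.append(o[:,2]-np.interp(o[:,1],L[:,1],L[:,0]))
        E.append((proj(p,cw(q[:3],[(-.044,0,.02),(.044,0,.02)]))[:,1]-[rl,ru])*5)
    return np.concatenate(E)
for vs in ([V[0]],[V[1]],V):
  for q0 in ([.565,-.0587,.11],[.565,-.0587,.11,1.]):
    r=least_squares(res,q0,loss='soft_l1',args=(vs,)); print(r.x.round(4),np.abs(r.fun).mean().round(2))
    if len(q0)==3: pickle.dump(r.x,open('q.pkl','wb'))
# held-sink plate edges relative to tool, from w3 : base-plate left/right edges
for p,_,_,_,s in V:
    T=R.from_quat(s['orientation'][[1,2,3,0]]).as_matrix()
    hsv=cv2.cvtColor(p['img'],cv2.COLOR_RGB2HSV).astype(int); org=((hsv[...,0]<18)&(hsv[...,1]>120)&(hsv[...,2]>90));org[:,:200]=0;org[:,320:]=0
    for rr in (210,250,300):
        c=np.where(org[rr])[0]; uv=[(c.min()-.5,rr),(c.max()+.5,rr)]
        Y=(onz(p,uv,s['tcp_pos'][2]+.022)-s['tcp_pos'])@T; print('rail in tool mm',(Y*1000).round(1)[:,:2].tolist())
E
```

```text
[ 0.5653 -0.0587  0.1101] 0.34
[ 0.5664 -0.0613  0.1113  0.9852] 0.16
[ 0.5642 -0.0589  0.1146] 0.3
[ 0.5649 -0.0566  0.1135  0.9883] 0.33
[ 0.5651 -0.0586  0.1109] 0.34
[ 0.5651 -0.0587  0.1103  0.9996] 0.34
rail in tool mm [[26.7, -6.6], [26.7, 6.9]]
rail in tool mm [[9.8, -6.5], [9.8, 7.2]]
rail in tool mm [[-13.4, -6.8], [-13.4, 7.1]]
rail in tool mm [[26.7, -6.6], [26.7, 6.9]]
rail in tool mm [[9.8, -6.5], [9.9, 7.1]]
rail in tool mm [[-13.4, -6.8], [-13.4, 7.1]]
```

```bash
cat > go.py <<'E'
import sys
from h import *
from workcell import ctrl
q=pickle.load(open('q.pkl','rb'));s=ctrl.get_state()
T=R.from_quat(s['orientation'][[1,2,3,0]]).as_matrix()
yaw=np.arctan2(-T[1,0],-T[0,0]); u=np.array([np.cos(q[2]),np.sin(q[2]),0]);v=np.array([-u[1],u[0],0])
d=s['tcp_pos']-[q[0],q[1],0]
print('t',round(s['t'],2),'along,lat,z mm',(1000*np.array([d@u,d@v,d[2]])).round(1),'tool turn needed deg',round(-np.degrees(q[2]-yaw),2),'F(u,v,z)',np.round([s['ft_force']@u,s['ft_force']@v,s['ft_force'][2]],1),'M',s['torque'].round(2),s['opening'].round(4), 'tilt',T[2].round(3))
if len(sys.argv)>3:
    t=np.array(list(map(float,sys.argv[1:4])))/10-100*np.array([d@u,d@v,d[2]])
    print('after turn, tool shift cm',np.round([-t[0],t[1],-t[2]],2))
E
python3 go.py -2.4 -0.2 200
```

```text
Traceback (most recent call last):
  File "go.py", line 8, in <module>
    print('t',round(s['t'],2),'along,lat,z mm',(1000*np.array([d@u,d@v,d[2]])).round(1),'tool turn needed deg',round(-np.degrees(q[2]-yaw),2),'F(u,v,z)',np.round([s['ft_force']@u,s['ft_force']@v,s['ft_force'][2]],1),'M',s['torque'].round(2),s['opening'].round(4), 'tilt',T[2].round(3))
                                                                                                                                                                                                                                                 ^^^^^^^^^^^^^^^^^^
AttributeError: 'float' object has no attribute 'round'
```

```bash
sed -i "s/s\['opening'\].round(4)/round(s['opening'],4)/" go.py; python3 go.py -2.4 -0.2 200
```

```text
t 8.03 along,lat,z mm [-110.8 -151.3  283. ] tool turn needed deg -0.25 F(u,v,z) [ 0.   0.9 -3.7] M [ 0.09  0.   -0.  ] 0.0131 tilt [-0.    -0.001 -1.   ]
after turn, tool shift cm [-10.84  15.11   8.3 ]
```

arm_command:
  plan: "0 4 0 -0.25;-1 4 0 0;-2.5 4 0 0;-3.5 2.5 0 0;-2.84 0.61 0 0"

```text
t: 8.45
tcp_pos: [0.5509, -0.0515, 0.2831]
orientation: [0.001, -0.065, 0.998, 0.004]
ft_force: [0.8, 0.6, -3.5]
opening: 0.0133
finger_force: 32.9
```

arm_command:
  plan: "-1 0 2.3 0;0 0 3 0;0 0 3 0;0 0 0 0;0 0 0 0"

```text
t: 8.87
tcp_pos: [0.5581, -0.0586, 0.1979]
orientation: [-0.002, -0.06, 0.998, 0.001]
ft_force: [1.3, -0.4, -2.8]
opening: 0.0134
finger_force: 41.9
```

arm_command:
  plan: "0 0 0 0;0 0 0 0;0 0 0 0;0 0 0 0;0 0 0 0"

```text
t: 9.28
tcp_pos: [0.5603, -0.0612, 0.1999]
orientation: [0.001, -0.059, 0.998, 0.0]
ft_force: [-0.2, 0.9, -3.5]
opening: 0.0135
finger_force: 41.9
```

```bash
python3 go.py -2.4 -0.2 150
```

```text
t 9.28 along,lat,z mm [ -5.   -2.1 199.9] tool turn needed deg 0.37 F(u,v,z) [-0.1  0.9 -3.5] M [-0.01  0.01 -0.01] 0.0135 tilt [-0.001 -0.    -1.   ]
after turn, tool shift cm [-0.26  0.19  4.99]
```

arm_command:
  plan: "-0.26 0.19 1 0.37;0 0 2 0;0 0 2 0;0 0 0 0;0 0 0 0"

```text
t: 9.7
tcp_pos: [0.5599, -0.0592, 0.1477]
orientation: [-0.003, -0.055, 0.998, 0.0]
ft_force: [-4.4, -1.8, -4.0]
opening: 0.0135
finger_force: 51.8
```

arm_command:
  plan: "0 0 0 0;0 0 0 0;0 0 0 0;0 0 0 0;0 0 0 0"

```text
t: 10.12
tcp_pos: [0.5623, -0.059, 0.1496]
orientation: [0.0, -0.055, 0.998, 0.0]
ft_force: [-3.9, 0.0, -4.0]
opening: 0.0131
finger_force: 51.8
```

```bash
python3 go.py -2.4 -0.2 150; python3 - <<'E'
from h import *
from workcell import ctrl
p=ctrl.get_image('scene');w=ctrl.get_image('top')
a=cv2.resize(p['img'][150:250,235:325,::-1],None,fx=4.4,fy=4.4,interpolation=cv2.INTER_CUBIC)
b=cv2.resize(w['img'][130:230,230:320,::-1],None,fx=4.4,fy=4.4,interpolation=cv2.INTER_CUBIC)
cv2.imwrite('pics/s5.png',np.hstack([a,b]))
E
```

```text
t 10.12 along,lat,z mm [-2.800e+00 -1.000e-01  1.496e+02] tool turn needed deg 0.0 F(u,v,z) [-3.8  0.5 -4. ] M [-0.06  0.75  0.06] 0.0131 tilt [-0.  0. -1.]
after turn, tool shift cm [-0.04 -0.01 -0.04]
```

View pics/s5.png

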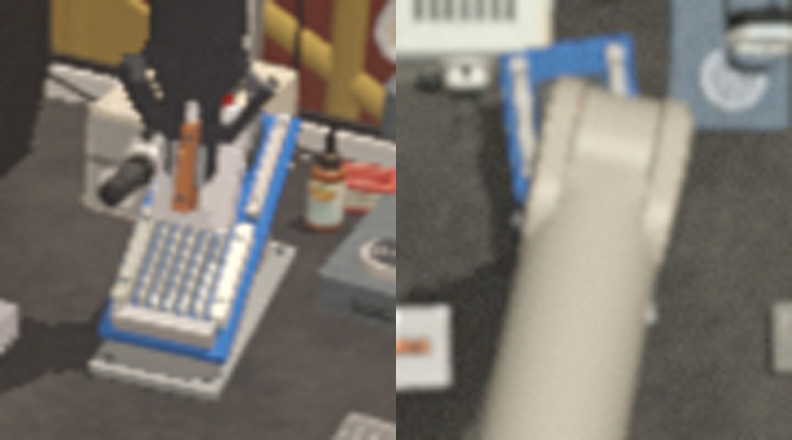

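The left panel shows the sink hanging over the upper half of the comb, the rail at about (187,160), and the comb still empty. The readings show a push of 3.8 N towards the robot at the sink's height, so I check whether its far end touches the jaw. For that I work out where the jaw stood, using the first pictures.

```bash
python3 - <<'E'
from h import *
from workcell import ctrl
q=pickle.load(open('q.pkl','rb'))
P=pickle.load(open('P0.pkl','rb'))
def red(p):
    h=cv2.cvtColor(p['img'],cv2.COLOR_RGB2HSV).astype(int);m=((h[...,0]<5)|(h[...,0]>174))&(h[...,1]>170)&(h[...,2]>120)
    n,l,st,c=cv2.connectedComponentsWithStats(m.astype(np.uint8)); return [(st[i].tolist(),c[i].round(1)) for i in range(1,n) if st[i][4]>8 and 235<c[i][0]<320 and c[i][1]<235]
for n in('scene','top'):
    print(n,red(P[n]))
    for j in(0,.01,.02,.03):
        g=[(.118-j+.021+a,b,z) for a in(-.018,.018) for b in(-.006,.006) for z in(.034,.079)]
        c=proj(P[n],cw(q,g)); print(j,c.min(0).round(1),c.max(0).round(1),c.mean(0).round(1))
p=ctrl.get_image('scene');print('now',red(p))
E
```

```text
scene [([282, 170, 5, 14, 49], array([284., 176.]))]
0 [281.3 163.5] [289.1 179.1] [285.3 171.3]
0.01 [280.6 165.7] [288.4 181.3] [284.5 173.5]
0.02 [279.8 167.8] [287.6 183.5] [283.8 175.7]
0.03 [279. 170.] [286.9 185.7] [283.  177.9]
top [([269, 154, 4, 11, 23], array([270.7, 159.2]))]
0 [267.2 146.3] [271.9 160.5] [269.5 153.3]
0.01 [267.5 148.9] [272.2 163.1] [269.8 156. ]
0.02 [267.8 151.5] [272.5 165.8] [270.1 158.6]
0.03 [268.1 154.2] [272.7 168.4] [270.4 161.2]
now []
```

```bash
python3 - <<'E'
from h import *
from workcell import ctrl
s=ctrl.get_state();p=ctrl.get_image('wrist');pickle.dump((s,p),open('w5.pkl','wb'))
T=R.from_quat(s['orientation'][[1,2,3,0]]).as_matrix()
def pts(phi,dx=0):
    # sink frame: x uphill (= -tool x), pivot h=51 at 12.5 above tcp
    c,n=np.cos(phi),np.sin(phi); S=[(-.05,-.0335,.03),(-.05,.0335,.03),(-.035,-.007,.063),(-.035,.007,.063),(-.035,.007,.03),(.035,.007,.063),(-.05,.0335,0)]
    out=[]
    for x,y,z in S:
        z-=.051; out.append((-(x*c-z*n),y,-(x*n+z*c)-.0125))
    return proj(p,np.array(out)@T.T+s['tcp_pos']).round(0).astype(int).tolist()
for d in(0,10,20,30): print(d,pts(np.radians(d)))
im=p['img'][:,:,::-1];cv2.imwrite('pics/w5.png',cv2.resize(im[100:384,130:400],None,fx=2.1,fy=2.1,interpolation=cv2.INTER_CUBIC))
E
```

```text
0 [[178, 140], [324, 140], [232, 191], [269, 191], [266, 172], [267, 345], [312, 134]]
10 [[182, 147], [320, 147], [233, 183], [269, 183], [265, 178], [267, 350], [309, 149]]
20 [[185, 157], [316, 157], [233, 178], [268, 178], [265, 186], [268, 353], [306, 166]]
30 [[188, 168], [313, 168], [234, 176], [267, 176], [264, 195], [269, 352], [305, 183]]
```

View pics/w5.png

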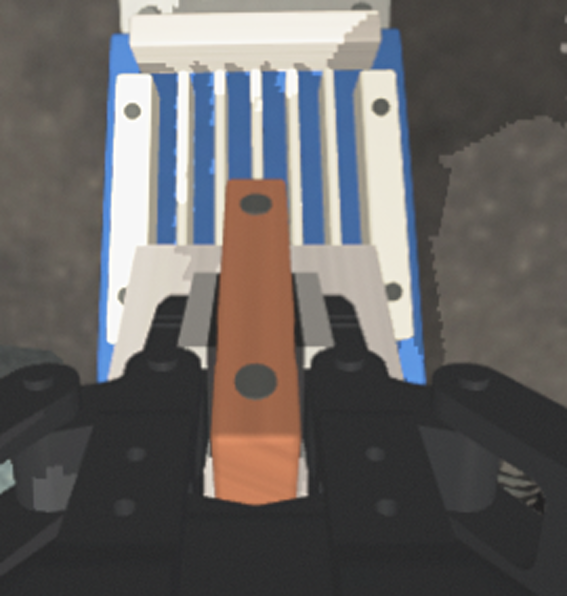

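```bash
python3 - <<'E'
from h import *
from scipy.optimize import least_squares
s,p=pickle.load(open('w5.pkl','rb'))
q=pickle.load(open('q.pkl','rb'))
T=R.from_quat(s['orientation'][[1,2,3,0]]).as_matrix()
S=np.array([(-.05,-.0335,.03),(-.05,.0335,.03),(-.035,-.007,.063),(-.035,.007,.063)])
def W(a,S=S):
    phi,ox,oz=a; c,n=np.cos(phi),np.sin(phi); x,z=S[:,0],S[:,2]-.051
    return np.c_[-(x*c-z*n)+ox,S[:,1],-(x*n+z*c)+oz-.0125]@T.T+s['tcp_pos']
obs=np.array([(194,217),(308.6,217),(238.6,186),(267,186)],float)
for g in(.3,.9,1.3):
    r=least_squares(lambda a:np.r_[(proj(p,W(a))-obs).ravel(),100*a[1:]],[g,0,0]);print(np.degrees(r.x[0]).round(1),(r.x[1:]*1000).round(1),r.cost.round(1),r.fun.round(1)[:8])
X=W(r.x,np.array([(x,0,z) for x in(-.05,.05) for z in(0,.03)]+[(0,0,.0)]))
u=np.array([np.cos(q[2]),np.sin(q[2]),0]);d=X-[q[0],q[1],0];print('sink near/far tips,base: along,z',np.c_[d@u,d[:,2]].round(4).tolist())
E
```

```text
69.0 [ 3.4 -2.5] 4.7 [-0.4 -0.  -0.6  0.  -2.2  0.  -1.9  0. ]
69.0 [ 3.4 -2.5] 4.7 [-0.4 -0.  -0.6  0.  -2.2  0.  -1.9  0. ]
69.0 [ 3.4 -2.5] 4.7 [-0.4 -0.  -0.6  0.  -2.2  0.  -1.9  0. ]
sink near/far tips,base: along,z [[0.0236, 0.0997], [-0.0045, 0.1104], [0.0594, 0.193], [0.0314, 0.2038], [0.0415, 0.1463]]
```

The wrist view shows that the sink has turned in the fingers: its far end caught on the red grip as I lowered it, and it now leans about 69° nose-up, with the near edge of its base at px (194–309, 217). The comb's middle fin lines up sideways with the rail at px 252. I back off and turn the sink back to about 30° by pressing its lower end lightly against the front of the steel stop.

arm_command:
  plan: "1 0 0 0;3 0 -0.5 0;3.5 0 0 0;3 0 0 0;1.4 0 0 0"
  force: 25

```text
t: 10.73
tcp_pos: [0.4423, -0.0729, 0.1549]
orientation: [0.001, -0.055, 0.999, 0.0]
ft_force: [-0.4, -0.7, -3.6]
opening: 0.0131
finger_force: 51.8
```

arm_command:
  plan: "0 0 2 0;0 0 3 0;0 0 2.1 0;0 0 0 0;0 0 0 0"

```text
t: 11.15
tcp_pos: [0.4452, -0.0722, 0.0836]
orientation: [0.001, -0.055, 0.998, -0.0]
ft_force: [0.2, -0.9, -2.9]
opening: 0.0132
finger_force: 51.6
```

```bash
cat > tilt.py <<'E'
from h import *
from workcell import ctrl
from scipy.optimize import least_squares
import sys
s=ctrl.get_state();p=ctrl.get_image('wrist');pickle.dump((s,p),open(sys.argv[1]+'.pkl','wb'))
T=R.from_quat(s['orientation'][[1,2,3,0]]).as_matrix()
h=cv2.cvtColor(p['img'],cv2.COLOR_RGB2HSV).astype(int)
org=((h[...,0]<18)&(h[...,1]>100)&(h[...,2]>60));org[:,:225]=0;org[:,285:]=0
g=h[...,2]; 
r0=[r for r in range(100,330) if org[r].sum()>15]; r0=r0[0]; c=np.where(org[r0+4])[0]
print('rail first row',r0,'cols',c.min(),c.max(),'hue/val down col 252',[(r,h[r,252,2]) for r in range(r0,r0+40,3)])
print('val cols 222 (plate) rows',[(r,int(g[r,222]),int(h[r,222,1])) for r in range(100,260,5)])
E
python3 go.py; python3 tilt.py w6; python3 - <<'E'
from h import *
s,p=pickle.load(open('w6.pkl','rb'))
cv2.imwrite('pics/w6.png',cv2.resize(p['img'][60:384,130:400,::-1],None,fx=1.8,fy=1.8))
E
```

```text
t 11.15 along,lat,z mm [-120.7   -0.2   83.6] tool turn needed deg -0.01 F(u,v,z) [ 0.1 -0.9 -2.9] M [-0.03 -0.03 -0.03] 0.0132 tilt [-0.002 -0.    -1.   ]
rail first row 185 cols 237 266 hue/val down col 252 [(185, np.int64(131)), (188, np.int64(166)), (191, np.int64(156)), (194, np.int64(84)), (197, np.int64(85)), (200, np.int64(86)), (203, np.int64(165)), (206, np.int64(167)), (209, np.int64(164)), (212, np.int64(165)), (215, np.int64(165)), (218, np.int64(165)), (221, np.int64(165)), (224, np.int64(164))]
val cols 222 (plate) rows [(100, 105, 29), (105, 104, 27), (110, 106, 31), (115, 109, 33), (120, 106, 29), (125, 104, 27), (130, 107, 31), (135, 101, 25), (140, 104, 27), (145, 110, 30), (150, 107, 31), (155, 101, 28), (160, 101, 28), (165, 105, 27), (170, 107, 29), (175, 101, 23), (180, 109, 30), (185, 110, 32), (190, 70, 22), (195, 96, 21), (200, 95, 27), (205, 110, 30), (210, 79, 26), (215, 77, 23), (220, 208, 25), (225, 227, 15), (230, 181, 24), (235, 142, 16), (240, 143, 14), (245, 143, 18), (250, 143, 16), (255, 143, 18)]
```

View pics/w6.png

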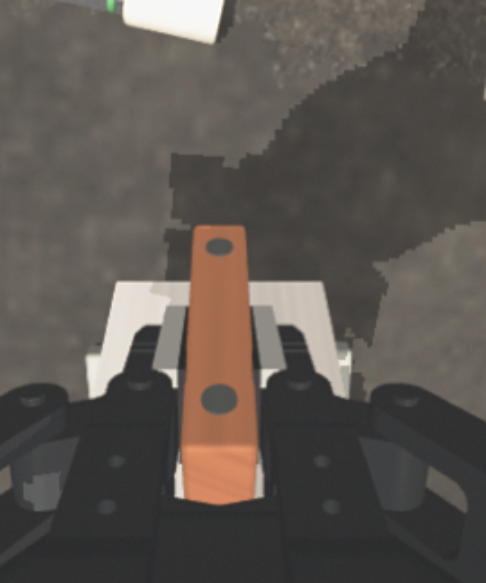

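Same pose, now free of the fixture: near edge of the plate at about px (194,217), rail top at about (251,186). I press it against the stop step by step.

arm_command:
  plan: "-0.6 0 -1.05 0;-0.6 0 0 0;-0.6 0 0 0;-0.5 0 0 0;-0.5 0 0 0"

```text
t: 11.62
tcp_pos: [0.4707, -0.0695, 0.0943]
orientation: [-0.002, -0.056, 0.998, -0.0]
ft_force: [-10.6, -1.4, 9.1]
opening: 0.0136
finger_force: 53.7
```

arm_command:
  plan: "-0.5 0 0 0;-0.4 0 0 0;0 0 0 0;0 0 0 0;0 0 0 0"

```text
t: 12.03
tcp_pos: [0.4752, -0.0692, 0.0933]
orientation: [-0.006, -0.055, 0.998, 0.0]
ft_force: [-11.3, -1.2, 8.5]
opening: 0.0133
finger_force: 53.8
```

```bash
python3 go.py; python3 tilt.py w7
```

```text
t 12.03 along,lat,z mm [-90.5  -0.5  93.3] tool turn needed deg -0.04 F(u,v,z) [-11.4   0.    8.5] M [-0.24  2.62  0.17] 0.0133 tilt [ 0.012  0.002 -1.   ]
rail first row 179 cols 237 266 hue/val down col 252 [(179, np.int64(116)), (182, np.int64(169)), (185, np.int64(170)), (188, np.int64(90)), (191, np.int64(87)), (194, np.int64(85)), (197, np.int64(92)), (200, np.int64(170)), (203, np.int64(170)), (206, np.int64(168)), (209, np.int64(168)), (212, np.int64(168)), (215, np.int64(168)), (218, np.int64(168))]
val cols 222 (plate) rows [(100, 107, 33), (105, 107, 31), (110, 102, 30), (115, 100, 31), (120, 100, 28), (125, 105, 32), (130, 100, 23), (135, 104, 27), (140, 109, 33), (145, 107, 36), (150, 98, 29), (155, 95, 21), (160, 109, 30), (165, 110, 28), (170, 103, 27), (175, 94, 30), (180, 91, 25), (185, 94, 30), (190, 94, 24), (195, 95, 27), (200, 98, 26), (205, 102, 28), (210, 214, 25), (215, 212, 26), (220, 212, 24), (225, 209, 23), (230, 167, 20), (235, 140, 16), (240, 140, 16), (245, 140, 16), (250, 141, 16), (255, 141, 18)]
```

arm_command:
  plan: "-0.4 0 0 0;-0.4 0 0 0;-0.4 0 0 0;-0.4 0 0 0;0 0 0 0"
  force: 20

```text
t: 12.5
tcp_pos: [0.4796, -0.0689, 0.0937]
orientation: [-0.019, -0.054, 0.998, 0.002]
ft_force: [-33.4, -2.7, 36.4]
opening: 0.0134
finger_force: 77.0
```

```bash
cat > fit.py <<'E'
from h import *
from workcell import ctrl
from scipy.optimize import least_squares
s=ctrl.get_state();p=ctrl.get_image('wrist')
T=R.from_quat(s['orientation'][[1,2,3,0]]).as_matrix()
h=cv2.cvtColor(p['img'],cv2.COLOR_RGB2HSV).astype(int)
org=((h[...,0]<18)&(h[...,1]>100)&(h[...,2]>60));org[:,:225]=0;org[:,285:]=0
r0=[r for r in range(100,330) if org[r].sum()>15][0]; c=np.where(org[r0+4])[0]
col=np.median(h[:,218:226,2],axis=1); pr=[r for r in range(120,260) if (col[r:r+4]>180).all()]; pr=pr[0] if pr else -1
print('rail row',r0,c.min(),c.max(),'plate row',pr)
S=np.array([(-.05,0,.03),(-.035,0,.063)])
def W(a,S=S):
    phi,ox,oz=a; c,n=np.cos(phi),np.sin(phi); x,z=S[:,0],S[:,2]-.051
    return np.c_[-(x*c-z*n)+ox,S[:,1],-(x*n+z*c)+oz-.0125]@T.T+s['tcp_pos']
for g in(.2,.6,1.1):
    r=least_squares(lambda a:np.r_[proj(p,W(a))[:,1]-[pr,r0],600*a[1:]],[g,0,0]);print('tilt',np.degrees(r.x[0]).round(1),(r.x[1:]*1000).round(1),r.cost.round(2))
q=pickle.load(open('q.pkl','rb'));u=np.array([np.cos(q[2]),np.sin(q[2]),0])
M,o=cradle(q); X=(W(r.x,np.array([(-.05,0,0),(0,0,0),(.05,0,0)]))-o)@M; print('sink near/mid/far tips in cradle mm',(X*1000).round(1).tolist())
E
python3 go.py; python3 fit.py
```

```text
t 12.5 along,lat,z mm [-86.1  -0.7  93.7] tool turn needed deg -0.11 F(u,v,z) [-33.5   1.   36.4] M [-0.32  8.31  0.3 ] 0.0134 tilt [ 0.038  0.006 -0.999]
rail row 177 236 266 plate row 204
tilt 61.8 [4.  0.7] 3.68
tilt 61.8 [4.  0.7] 3.68
tilt 61.8 [4.  0.7] 3.68
sink near/mid/far tips in cradle mm [[-75.6, 0.1, 10.6], [-32.2, -2.2, 35.5], [11.1, -4.6, 60.3]]
```

arm_command:
  plan: "1 0 -0.3 0;1 0 -0.5 0;1 0 -0.5 0;1 0 0 0;0 0 0 0"

```text
t: 12.97
tcp_pos: [0.4549, -0.0712, 0.1065]
orientation: [-0.001, -0.055, 0.998, 0.0]
ft_force: [-1.3, -0.8, -3.6]
opening: 0.0133
finger_force: 65.3
```

```bash
python3 go.py; python3 fit.py;python3 - <<'E'
from h import *
from workcell import ctrl
p=ctrl.get_image('scene');w=ctrl.get_image('wrist');pickle.dump((ctrl.get_state(),p,w),open('w8.pkl','wb'))
a=cv2.resize(p['img'][165:265,205:325,::-1],None,fx=3.6,fy=3.6,interpolation=cv2.INTER_CUBIC)
b=cv2.resize(w['img'][130:380,160:345,::-1],(266,360),interpolation=cv2.INTER_CUBIC)
cv2.imwrite('pics/s8.png',np.hstack([a,b]))
E
```

```text
t 12.97 along,lat,z mm [-110.9   -0.3  106.5] tool turn needed deg -0.07 F(u,v,z) [-1.3 -0.7 -3.6] M [0.06 0.06 0.02] 0.0133 tilt [ 0.002  0.001 -1.   ]
rail row 178 237 266 plate row 206
tilt 63.1 [3.9 0.7] 3.53
tilt 63.1 [3.9 0.7] 3.53
tilt 63.1 [3.9 0.7] 3.53
sink near/mid/far tips in cradle mm [[-87.0, -0.8, 33.2], [-45.2, -3.0, 60.5], [-3.3, -5.2, 87.8]]
```

View pics/s8.png

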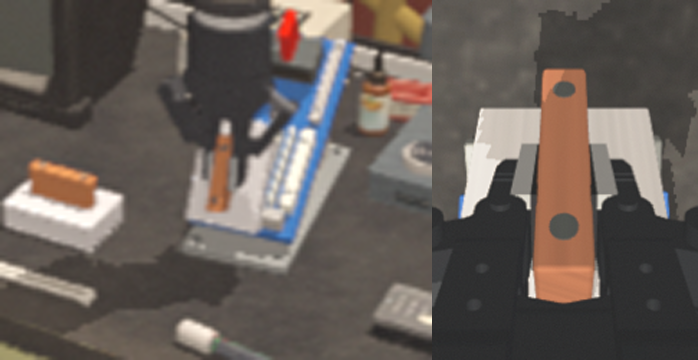

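The sink is still leaning at about 60° (scene crop: rail at (220,165); wrist crop: long top face of the rail). The last push jammed because the lower corner pressed down on the slab. I retry higher, so that only the stop's top edge touches it.

arm_command:
  plan: "-0.7 0 0.4 0;-0.7 0 0 0;-0.5 0 0 0;-0.5 0 0 0;-0.5 0 0 0"

```text
t: 13.53
tcp_pos: [0.4821, -0.068, 0.1022]
orientation: [-0.005, -0.056, 0.998, 0.0]
ft_force: [-13.4, -1.2, 10.9]
opening: 0.0138
finger_force: 70.1
```

arm_command:
  plan: "-0.4 0 0 0;-0.3 0 0 0;0 0 0 0;0 0 0 0;0 0 0 0"

```text
t: 13.95
tcp_pos: [0.483, -0.068, 0.1021]
orientation: [-0.011, -0.055, 0.998, 0.001]
ft_force: [-18.4, -2.4, 15.3]
opening: 0.0134
finger_force: 71.8
```

```bash
cat >> fit.py <<'E'
w=lambda r:(lambda c:c.max()-c.min()+1)(np.where(org[r])[0])
prof=[(r,int(np.median(h[r,240:246,2]))) for r in range(280,345,4)]
print('near w',w(r0+5),prof,[(r,int(w(r))) for r in(240,260,280,290,300,310)if org[r].any()])
E
python3 go.py; python3 fit.py
```

```text
t 13.95 along,lat,z mm [-82.6  -0.2 102.1] tool turn needed deg -0.05 F(u,v,z) [-18.5  -0.4  15.3] M [-0.16  4.77  0.2 ] 0.0134 tilt [ 0.022  0.003 -1.   ]
rail row 177 236 266 plate row 202
tilt 60.0 [3.5 0.7] 2.8
tilt 60.0 [3.5 0.7] 2.8
tilt 60.0 [3.5 0.7] 2.8
sink near/mid/far tips in cradle mm [[-69.2, 0.1, 16.4], [-25.5, -2.1, 40.5], [18.3, -4.2, 64.6]]
near w 31 [(280, 174), (284, 93), (288, 87), (292, 118), (296, 175), (300, 174), (304, 175), (308, 175), (312, 173), (316, 214), (320, 213), (324, 208), (328, 201), (332, 201), (336, 209), (340, 49), (344, 47)] [(240, 37), (260, 37), (280, 40), (290, 41), (300, 42), (310, 43)]
```

arm_command:
  plan: "0.8 0 -0.5 0;0.5 0 -2 0;0 0 -2 0;-1 0 0 0;-2.2 0 0 0"

```text
t: 14.42
tcp_pos: [0.5121, -0.0654, 0.1492]
orientation: [0.001, -0.055, 0.999, 0.0]
ft_force: [-0.3, -0.5, -2.4]
opening: 0.0134
finger_force: 65.4
```

arm_command:
  plan: "0 0 0 0;0 0 0 0;0 0 0 0;0 0 0 0;0 0 0 0"

```text
t: 14.83
tcp_pos: [0.5111, -0.0649, 0.1473]
orientation: [-0.0, -0.055, 0.998, 0.0]
ft_force: [0.8, 1.2, -3.4]
opening: 0.0133
finger_force: 62.5
```

```bash
cat > fit2.py <<'E'
# tilt fit from rail top face: near/far edge rows + widths, plate near-edge row; pivot offsets weakly held
exec(open('fit.py').read().split("S=np.array")[0])
far=[r for r in range(295,338) if np.median(h[r,242:262,2])-np.median(h[r-3,242:262,2])>25]
rows=[]
w=lambda r:(lambda c:c.max()-c.min()+1)(np.where(org[r])[0])
fr=far[0]-1 if far else None
print('far row',fr)
S=np.array([(-.05,0,.03),(-.035,-.007,.063),(-.035,.007,.063),(.035,-.007,.063),(.035,.007,.063)])
def W(a,S=S):
    phi,ox,oz=a; c,n=np.cos(phi),np.sin(phi); x,z=S[:,0],S[:,2]-.051
    return np.c_[-(x*c-z*n)+ox,S[:,1],-(x*n+z*c)+oz-.0125]@T.T+s['tcp_pos']
def res(a):
    P=proj(p,W(a)); e=[P[0,1]-pr,P[1,1]-r0,P[2,0]-P[1,0]-w(r0+4),*(300*a[1:])]
    if fr: e+=[P[3,1]-fr,P[4,0]-P[3,0]-w(min(fr-4,310))]
    return e
r=least_squares(res,[.9,0,0]);print('tilt',np.degrees(r.x[0]).round(1),'piv off mm',(r.x[1:]*1000).round(1),'res',np.round(r.fun,1))
q=pickle.load(open('q.pkl','rb'));M,o=cradle(q)
X=(W(r.x,np.array([(-.05,0,0),(-.05,0,.03),(0,0,0),(.05,0,0),(0,0,.051)]))-o)@M;print('near tip, near base top, mid tip, far tip, pivot in cradle (x,z) mm',(X[:,[0,2]]*1000).round(1).tolist())
E
python3 go.py;python3 fit2.py
```

```text
t 14.83 along,lat,z mm [-54.3  -0.2 147.3] tool turn needed deg -0.03 F(u,v,z) [ 1.   1.1 -3.4] M [ 0.02 -0.02  0.  ] 0.0133 tilt [ 0.001  0.    -1.   ]
rail row 179 237 265 plate row 153
far row 294
tilt 15.8 piv off mm [-6.1 43.6] res [ -1.4  -7.1  -2.7  -1.8  13.1   8.7 -14.9]
near tip, near base top, mid tip, far tip, pivot in cradle (x,z) mm [[-77.3, 31.1], [-70.0, 60.2], [-28.8, 18.9], [19.7, 6.7], [-16.4, 68.3]]
```

```bash
sed -i "s/range(295,338)/range(305,338)/" fit2.py; sed -i "s/S=np.array(\[(-.05,0,.03),(-.035,-.007/pr=float('nan')\nS=np.array([(-.05,0,.03),(-.035,-.007/; s/e=\[P\[0,1\]-pr,/e=[/" fit2.py; python3 fit2.py; python3 - <<'E'
from h import *
from workcell import ctrl
w=ctrl.get_image('wrist')
cv2.imwrite('pics/w9.png',cv2.resize(w['img'][100:384,130:400,::-1],None,fx=2.1,fy=2.1,interpolation=cv2.INTER_CUBIC))
E
```

```text
rail row 179 237 265 plate row 153
far row 314
tilt 64.0 piv off mm [ 4.6 -0.9] res [ 0.1 -0.1  1.4 -0.3  0.  -0.5]
near tip, near base top, mid tip, far tip, pivot in cradle (x,z) mm [[-16.1, 42.1], [-33.0, 66.9], [25.2, 70.1], [66.6, 98.1], [-3.4, 112.3]]
```

View pics/w9.png

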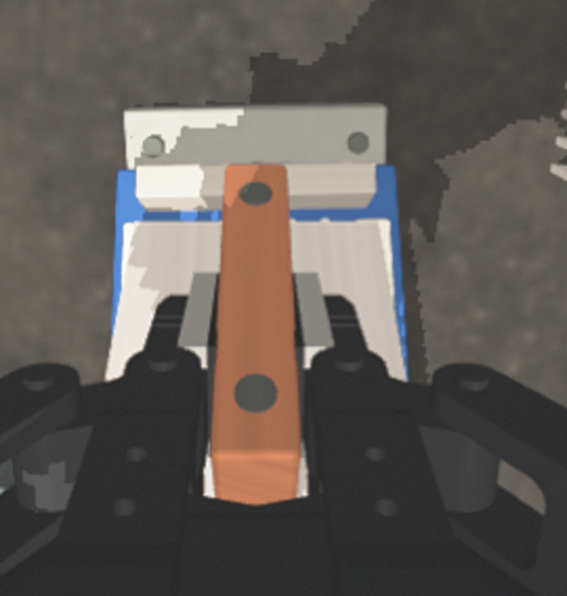

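The wrist view shows the sink at about 64°, in line sideways over the low end of the comb, with the stop bar at px (252,188). That is the last picture I view; from here I use numbers only. I lower its near end into the gaps.

arm_command:
  plan: "-0.1 0 1 0;-0.1 0 1 0;-0.1 0 0.8 0;-0.1 0 0.7 0;0 0 0.5 0"

```text
t: 15.4
tcp_pos: [0.515, -0.0641, 0.1062]
orientation: [-0.001, -0.055, 0.998, 0.0]
ft_force: [-0.2, -0.5, -3.7]
opening: 0.0133
finger_force: 62.5
```

arm_command:
  plan: "0 0 0.2 0;0 0 0.2 0;0 0 0 0;0 0 0 0;0 0 0 0"

```text
t: 15.82
tcp_pos: [0.516, -0.0644, 0.1043]
orientation: [0.001, -0.055, 0.998, -0.0]
ft_force: [-0.5, 0.3, -2.7]
opening: 0.0133
finger_force: 62.5
```

```bash
python3 go.py;python3 fit2.py
```

```text
t 15.82 along,lat,z mm [-49.4  -0.3 104.3] tool turn needed deg -0.01 F(u,v,z) [-0.4  0.3 -2.7] M [-0.02  0.05 -0.  ] 0.0133 tilt [-0.001 -0.    -1.   ]
rail row 179 237 265 plate row 154
far row 314
tilt 63.2 piv off mm [4.  0.5] res [ 0.1 -0.3  1.2  0.1  0.1 -0.2]
near tip, near base top, mid tip, far tip, pivot in cradle (x,z) mm [[-34.4, 0.9], [-51.0, 25.9], [7.3, 28.5], [49.0, 56.0], [-20.9, 70.9]]
```

arm_command:
  plan: "0 0 0.1 0;0 0 0.1 0;0 0 0 0;0 0 0 0;0 0 0 0"
  grip: 1.36
  force: 20

```text
t: 16.28
tcp_pos: [0.5156, -0.0643, 0.1018]
orientation: [0.0, -0.055, 0.998, 0.0]
ft_force: [0.3, 1.0, -3.8]
opening: 0.0139
finger_force: 34.1
```

arm_command:
  plan: "0 0 0.2 0;-0.2 0 0 0;-0.2 0 0 0;-0.2 0 0 0;-0.2 0 0 0"

```text
t: 16.7
tcp_pos: [0.5221, -0.0636, 0.0997]
orientation: [-0.002, -0.055, 0.998, 0.0]
ft_force: [-5.6, -0.1, 2.6]
opening: 0.0139
finger_force: 36.0
```

```bash
python3 go.py;python3 fit2.py
```

```text
t 16.7 along,lat,z mm [-43.3  -0.2  99.7] tool turn needed deg 0.0 F(u,v,z) [-5.6  0.6  2.6] M [-0.1   1.57  0.07] 0.0139 tilt [ 0.004  0.    -1.   ]
rail row 178 237 265 plate row 147
far row 314
tilt 63.5 piv off mm [ 4.9 -0.8] res [ 0.1 -0.   1.5 -0.3  0.  -0.5]
near tip, near base top, mid tip, far tip, pivot in cradle (x,z) mm [[-31.5, -4.4], [-48.0, 20.6], [10.2, 23.0], [52.0, 50.5], [-17.9, 65.5]]
```

arm_command:
  plan: "-0.2 0 0 0;-0.2 0 0 0;-0.2 0 0 0;-0.2 0 0 0;-0.2 0 0 0"

```text
t: 17.17
tcp_pos: [0.5256, -0.0634, 0.0998]
orientation: [-0.009, -0.055, 0.998, 0.001]
ft_force: [-17.6, -0.9, 14.9]
opening: 0.0135
finger_force: 43.0
```

```bash
python3 go.py;python3 fit2.py
```

```text
t 17.17 along,lat,z mm [-39.8  -0.4  99.8] tool turn needed deg -0.07 F(u,v,z) [-17.6   1.   14.9] M [-0.15  4.5   0.13] 0.0135 tilt [ 0.017  0.003 -1.   ]
rail row 178 237 265 plate row 144
far row 320
tilt 60.3 piv off mm [ 3.7 -0.1] res [ 0.1  0.1  1.1 -0.   0.  -0.3]
near tip, near base top, mid tip, far tip, pivot in cradle (x,z) mm [[-32.3, -6.4], [-47.1, 19.7], [11.2, 18.2], [54.7, 42.8], [-14.0, 62.5]]
```

arm_command:
  plan: "0 0 0 0;0 0 0 0;0 0 0 0;0 0 0 0;0 0 0 0"
  grip: 1.4

```text
t: 17.63
tcp_pos: [0.5354, -0.0621, 0.1006]
orientation: [0.002, -0.056, 0.998, -0.0]
ft_force: [2.1, 0.5, 1.8]
opening: 0.0139
finger_force: 5.8
```

```bash
python3 go.py;python3 fit2.py
```

```text
t 17.63 along,lat,z mm [-29.8  -0.2 100.6] tool turn needed deg 0.04 F(u,v,z) [2.1 0.2 1.8] M [ 0.09 -0.3   0.12] 0.0139 tilt [-0.004 -0.001 -1.   ]
rail row 181 235 265 plate row 127
far row 304
tilt 63.0 piv off mm [ 0.5 11.2] res [-0.3 -4.1  0.2  3.4  0.4  4. ]
near tip, near base top, mid tip, far tip, pivot in cradle (x,z) mm [[-21.6, -23.0], [-38.2, 2.0], [20.1, 4.5], [61.8, 32.0], [-8.0, 47.0]]
```

arm_command:
  plan: "-0.3 0 0 0;-0.3 0 0 0;-0.3 0 0 0;-0.2 0 0 0;0 0 0 0"

```text
t: 18.1
tcp_pos: [0.5394, -0.0615, 0.0987]
orientation: [-0.006, -0.055, 0.998, 0.0]
ft_force: [-7.4, -0.9, 5.6]
opening: 0.0142
finger_force: 8.1
```

```bash
cat > prof.py <<'E'
exec(open('fit.py').read().split("S=np.array")[0])
q=pickle.load(open('q.pkl','rb'));M,o=cradle(q)
rr=[r for r in range(150,345,6)]
print('rail hue/val',[(r,int(np.median(h[r,240:246,2])),int(org[r].sum())) for r in rr])
# model of rail/plate if fully home at origin x=X
for X in (5,12,18):
    P=proj(p,cw(q,np.array([(X-35,-7,63),(X-35,7,63),(X-35,0,30),(X+35,-7,63),(X+35,7,63),(X-50,0,30),(X-50,-33.5,30),(X-50,33.5,30)])/1000)); print(X,P.round(0).astype(int).tolist())
E
python3 go.py;python3 prof.py
```

```text
t 18.1 along,lat,z mm [-25.8  -0.1  98.7] tool turn needed deg -0.03 F(u,v,z) [-7.4 -0.1  5.6] M [-0.03  1.73  0.22] 0.0142 tilt [ 0.011  0.002 -1.   ]
rail row 173 235 265 plate row 123
rail hue/val [(150, 236, 0), (156, 243, 0), (162, 197, 0), (168, 247, 0), (174, 245, 30), (180, 245, 31), (186, 245, 31), (192, 211, 16), (198, 158, 17), (204, 204, 32), (210, 204, 32), (216, 205, 32), (222, 205, 32), (228, 206, 32), (234, 206, 35), (240, 206, 35), (246, 208, 35), (252, 208, 35), (258, 208, 35), (264, 208, 35), (270, 209, 35), (276, 210, 36), (282, 210, 36), (288, 212, 36), (294, 212, 36), (300, 212, 35), (306, 214, 25), (312, 214, 17), (318, 246, 19), (324, 246, 33), (330, 246, 34), (336, 246, 34), (342, 46, 0)]
5 [[242, 187], [274, 187], [253, 204], [243, 363], [280, 362], [253, 177], [190, 177], [314, 177]]
12 [[242, 203], [275, 203], [253, 217], [244, 382], [280, 381], [253, 189], [189, 189], [315, 189]]
18 [[242, 217], [275, 217], [254, 229], [244, 399], [281, 397], [253, 200], [189, 200], [316, 200]]
```

```bash
cat > fit3.py <<'E'
exec(open('fit.py').read().split("S=np.array")[0])
v=np.median(h[:,249:255,2],axis=1)
def W(a,S):
    phi,ox,oz=a; c,n=np.cos(phi),np.sin(phi); x,z=S[:,0],S[:,2]-.051
    return np.c_[-(x*c-z*n)+ox,S[:,1],-(x*n+z*c)+oz-.0125]@T.T+s['tcp_pos']
dk=np.array([r for r in range(150,345) if v[r]<130]); 
g=np.split(dk,np.where(np.diff(dk)>3)[0]+1); sc=[(x.mean(),len(x)) for x in g if 4<len(x)<30]; print('screws',sc)
K=np.array([(-.0235,0,.063),(.0235,0,.063),(-.035,0,.063),(-.035,-.007,.063),(-.035,.007,.063)])
w=lambda r:(lambda c:c.max()-c.min()+1)(np.where(org[r])[0])
def res(a):
    P=proj(p,W(a,K)); return [P[0,1]-sc[0][0],P[1,1]-sc[1][0],P[2,1]-r0,(P[4,0]-P[3,0]-w(r0+3))*.5,*(200*a[1:])]
q=pickle.load(open('q.pkl','rb'));M,o=cradle(q)
for g0 in(.3,1.):
    r=least_squares(res,[g0,0,0]);print('tilt',np.degrees(r.x[0]).round(1),(r.x[1:]*1000).round(1),np.round(r.fun,1))
X=(W(r.x,np.array([(-.05,0,0),(0,0,0),(.05,0,0)]))-o)@M;print('near/mid/far tip cradle xz',(X[:,[0,2]]*1000).round(1).tolist())
E
python3 fit3.py; sed -n '/./p' /dev/null; python3 - <<'E'
# screw positions check on level image
from h import *
s,p=pickle.load(open('w3.pkl','rb'));h=cv2.cvtColor(p['img'],cv2.COLOR_RGB2HSV)
v=np.median(h[:,249:255,2],axis=1);print([r for r in range(170,345) if v[r]<130])
T=R.from_quat(s['orientation'][[1,2,3,0]]).as_matrix()
print(proj(p,np.array([(x,0,-.025) for x in(.0235,-.0235)])@T.T+s['tcp_pos']).round(0))
E
```

```text
rail row 173 235 265 plate row 123
screws [(np.float64(195.0), 15), (np.float64(313.5), 18)]
tilt 41.8 [ 3.1 -3.6] [ 1.1 -0.4 -0.7  0.5  0.6 -0.7]
tilt 41.8 [ 3.1 -3.6] [ 1.1 -0.4 -0.7  0.5  0.6 -0.7]
near/mid/far tip cradle xz [[-39.1, -2.3], [9.9, 7.5], [58.9, 17.3]]
[176, 177, 178, 179, 180, 181, 182, 183, 184, 185, 186, 187, 188, 189, 190, 191, 192, 193, 213, 214, 215, 216, 217, 218, 219, 220, 221, 222, 223, 224, 225, 226, 227, 228, 229, 321, 322, 323, 324, 325, 326, 327, 328, 329, 330, 331, 332, 333, 340, 341, 342, 343, 344]
[[251. 221.]
 [251. 324.]]
```

arm_command:
  plan: "-0.25 0 0 0;-0.25 0 0 0;-0.25 0 0 0;-0.25 0 0 0;0 0 0 0"

```text
t: 18.62
tcp_pos: [0.5501, -0.0602, 0.0979]
orientation: [-0.005, -0.055, 0.998, 0.0]
ft_force: [-5.1, -0.1, -0.1]
opening: 0.0141
finger_force: 4.8
```

```bash
python3 go.py;python3 fit3.py
```

```text
t 18.62 along,lat,z mm [-15.1   0.1  97.9] tool turn needed deg -0.04 F(u,v,z) [-5.1  0.5 -0.1] M [0.02 1.1  0.11] 0.0141 tilt [ 0.01   0.001 -1.   ]
rail row 149 235 266 plate row 131
screws [(np.float64(176.0), 5), (np.float64(292.0), 19)]
tilt 27.1 [10.8  4.3] [-0.3  0.1  0.4  0.5  2.2  0.9]
tilt 27.1 [10.8  4.3] [-0.3  0.1  0.4  0.5  2.2  0.9]
near/mid/far tip cradle xz [[-54.7, 0.6], [-4.8, -2.3], [45.2, -5.2]]
```

arm_command:
  plan: "0 0 0 0;0 0 0 0;0 0 0 0;0 0 -0.3 0;0 0 -0.5 0"
  grip: 3.2

```text
t: 19.08
tcp_pos: [0.5543, -0.0599, 0.1079]
orientation: [-0.0, -0.055, 0.998, 0.0]
ft_force: [-0.3, -0.2, 0.8]
opening: 0.0321
finger_force: 0.0
```

arm_command:
  plan: "0.3 0 -2 0;0.5 0 -3 0;0.5 0 -3 0;0 0 -3 0;0 0 0 0"

```text
t: 19.5
tcp_pos: [0.5457, -0.0625, 0.2256]
orientation: [0.007, -0.055, 0.998, -0.001]
ft_force: [0.9, -0.4, 0.0]
opening: 0.0325
finger_force: 0.0
```

```bash
cat > sink.py <<'E'
from h import *
from workcell import ctrl
from scipy.optimize import least_squares
s=ctrl.get_state();p=ctrl.get_image('wrist');pickle.dump((s,p),open('ws.pkl','wb'))
q=pickle.load(open('q.pkl','rb'))
h=cv2.cvtColor(p['img'],cv2.COLOR_RGB2HSV).astype(int)
org=((h[...,0]>=3)&(h[...,0]<18)&(h[...,1]>100)&(h[...,2]>60)).astype(np.uint8)
n,l,st,c=cv2.connectedComponentsWithStats(org); i=1+np.argmax(st[1:,4]); print('rail blob',st[i])
for X in(-2,3,8):
    P=proj(p,cw(q,np.array([(X+a,b,z) for a in(-35,35) for b in(-7,7) for z in(30,63)])/1000)); print(X,P.min(0).round(0),P.max(0).round(0))
red=(((h[...,0]<3)|(h[...,0]>174))&(h[...,1]>150)&(h[...,2]>90)).astype(np.uint8)
n,l,st,c=cv2.connectedComponentsWithStats(red); print('red',[x.tolist() for x in st[1:] if x[4]>40])
for j in(0,.02,.03):
    P=proj(p,cw(q,[(.139-j+a,b,z) for a in(-.018,.018) for b in(-.006,.006) for z in(.034,.079)]));print(j,P.min(0).round(0),P.max(0).round(0))
E
python3 go.py; python3 sink.py
```

```text
t 19.5 along,lat,z mm [-19.7  -1.7 225.6] tool turn needed deg -0.03 F(u,v,z) [ 0.9 -0.5  0. ] M [-0.05 -0.04  0.03] 0.0325 tilt [-0.014 -0.002 -1.   ]
rail blob [ 246  130   17   92 1405]
-2 [247. 129.] [268. 222.]
3 [247. 135.] [268. 228.]
8 [247. 141.] [268. 234.]
red [[29, 290, 15, 12, 66], [249, 318, 17, 23, 348]]
0 [250. 333.] [274. 404.]
0.02 [250. 306.] [273. 371.]
0.03 [250. 293.] [273. 355.]
```

arm_command:
  plan: "0 0 -1 0;0 0 0 0;0 0 0 0;0 0 0 0;0 0 0 0"
  grip: 4

```text
t: 19.97
tcp_pos: [0.5409, -0.0613, 0.2268]
orientation: [-0.001, -0.055, 0.998, 0.0]
ft_force: [0.1, -0.1, -0.1]
opening: 0.0399
finger_force: 0.0
```

```bash
python3 go.py; python3 sink.py; python3 - <<'E'
from h import *
from workcell import ctrl
q=pickle.load(open('q.pkl','rb'))
for nm in('scene','top'):
    p=ctrl.get_image(nm);h=cv2.cvtColor(p['img'],cv2.COLOR_RGB2HSV).astype(int)
    m=((h[...,0]<5)|(h[...,0]>174))&(h[...,1]>150)&(h[...,2]>100);m[:,:235]=0;m[:,320:]=0;m[240:]=0
    ys,xs=np.where(m);print(nm,len(xs),(xs.min(),xs.max(),ys.min(),ys.max()) if len(xs) else '')
E
```

```text
t 19.97 along,lat,z mm [-24.4   0.  226.8] tool turn needed deg -0.01 F(u,v,z) [ 0.  -0.1 -0.1] M [ 0.01  0.   -0.03] 0.0399 tilt [ 0.002  0.    -1.   ]
rail blob [ 243  138   18   91 1399]
-2 [244. 137.] [265. 229.]
3 [244. 143.] [266. 235.]
8 [244. 149.] [266. 241.]
red [[28, 296, 15, 13, 69], [246, 324, 17, 17, 241]]
0 [248. 339.] [271. 410.]
0.02 [248. 313.] [270. 378.]
0.03 [247. 300.] [270. 362.]
scene 301 (np.int64(235), np.int64(319), np.int64(3), np.int64(190))
top 10 (np.int64(286), np.int64(290), np.int64(107), np.int64(109))
```

arm_command:
  plan: "-2 0 -0.5 0;-3 0 0 0;-3 0 0 0;-2.5 0 0 0;0 0 0 0"

```text
t: 20.53
tcp_pos: [0.6494, -0.0479, 0.2303]
orientation: [0.0, -0.057, 0.998, 0.0]
ft_force: [-0.7, 1.4, -0.1]
opening: 0.0396
finger_force: 0.0
```

arm_command:
  plan: "0 0 0 0;0 0 0 0;0 0 0 0;0 0 0 0;0 0 0 0"

```text
t: 20.95
tcp_pos: [0.6452, -0.0501, 0.2336]
orientation: [0.0, -0.055, 0.998, 0.0]
ft_force: [0.3, -0.1, -0.1]
opening: 0.0399
finger_force: 0.0
```

```bash
python3 go.py 80 0 165; python3 sink.py | grep -A3 red
```

```text
t 20.95 along,lat,z mm [ 80.6  -0.4 233.6] tool turn needed deg -0.04 F(u,v,z) [ 0.3 -0.1 -0.1] M [-0.05 -0.01 -0.03] 0.0399 tilt [-0.001  0.    -1.   ]
after turn, tool shift cm [0.06 0.04 6.86]
red [[246, 176, 21, 67, 1301], [14, 217, 17, 9, 60], [201, 325, 9, 10, 41]]
0 [248. 195.] [274. 262.]
0.02 [248. 162.] [273. 233.]
0.03 [248. 146.] [273. 218.]
```

arm_command:
  plan: "0 0 1.5 0;0 0 2 0;0 0 2 0;0 0 1.2 0;0 0 0 0"

```text
t: 21.42
tcp_pos: [0.6432, -0.0493, 0.1626]
orientation: [-0.003, -0.055, 0.998, 0.001]
ft_force: [-0.4, 0.4, -0.1]
opening: 0.0401
finger_force: 0.0
```

arm_command:
  plan: "0 0 0 0;0 0 0 0;0 0 0 0;0 0 0 0;0 0 0 0"
  grip: 0.8
  force: 25

```text
t: 21.83
tcp_pos: [0.6461, -0.0475, 0.1673]
orientation: [0.001, -0.057, 0.998, 0.001]
ft_force: [-1.4, 5.1, 4.0]
opening: 0.0117
finger_force: 26.2
```

```bash
python3 go.py
```

```text
t 21.83 along,lat,z mm [ 81.8   2.1 167.3] tool turn needed deg 0.15 F(u,v,z) [-0.9  5.2  4. ] M [0.85 0.52 0.34] 0.0117 tilt [-0.001  0.003 -1.   ]
```

arm_command:
  plan: "0.4 0.2 0.25 0;0.8 0 0.46 0;0.8 0 0.46 0;0.8 0 0.46 0;0.8 0 0.46 0"

```text
t: 22.25
tcp_pos: [0.6116, -0.0519, 0.1471]
orientation: [0.003, -0.056, 0.998, -0.0]
ft_force: [-0.8, 1.6, 4.5]
opening: 0.0117
finger_force: 26.8
```

arm_command:
  plan: "0.4 0 0.23 0;0.3 0 0.17 0;0 0 0 0;0 0 0 0;0 0 0 0"

```text
t: 22.67
tcp_pos: [0.6029, -0.0529, 0.1421]
orientation: [0.0, -0.055, 0.998, -0.0]
ft_force: [-2.3, 1.9, 6.5]
opening: 0.0115
finger_force: 27.6
```

```bash
python3 go.py
```

```text
t 22.67 along,lat,z mm [ 38.3   1.5 142.1] tool turn needed deg 0.0 F(u,v,z) [-2.   2.1  6.5] M [0.4  0.5  0.34] 0.0115 tilt [-0. -0. -1.]
```

arm_command:
  plan: "0.26 0 0.15 0;0.26 0 0.15 0;0.17 0 0.1 0;0 0 0 0;0 0 0 0"

```text
t: 23.08
tcp_pos: [0.5969, -0.0537, 0.1386]
orientation: [0.001, -0.055, 0.998, -0.0]
ft_force: [-2.3, 2.1, 6.9]
opening: 0.0117
finger_force: 27.5
```

arm_command:
  plan: "0.17 0 0.1 0;0.17 0 0.1 0;0.1 0 0.05 0;0 0 0 0;0 0 0 0"

```text
t: 23.5
tcp_pos: [0.5969, -0.0538, 0.1385]
orientation: [0.006, -0.056, 0.998, -0.001]
ft_force: [3.0, 2.3, 9.4]
opening: 0.012
finger_force: 27.3
```

```bash
python3 go.py
```

```text
t 23.5 along,lat,z mm [ 32.2   1.3 138.5] tool turn needed deg 0.06 F(u,v,z) [3.2 1.9 9.4] M [ 0.52 -0.42  0.4 ] 0.012 tilt [-0.012 -0.002 -1.   ]
```

arm_command:
  plan: "0.26 0 0.15 0;0.17 0 0.1 0;0 0 0 0;0 0 0 0;0 0 0 0"

```text
t: 23.92
tcp_pos: [0.5969, -0.0538, 0.1383]
orientation: [0.011, -0.056, 0.998, -0.001]
ft_force: [7.8, 2.9, 13.0]
opening: 0.0115
finger_force: 27.3
```

```bash
python3 go.py
```

```text
t 23.92 along,lat,z mm [ 32.1   1.3 138.3] tool turn needed deg 0.11 F(u,v,z) [ 8.1  2.1 13. ] M [ 0.67 -1.39  0.35] 0.0115 tilt [-0.022 -0.003 -1.   ]
```

arm_command:
  plan: "-0.3 0 -0.17 0;0 0 0 0;0 0 0 0;0 0 0 0;0 0 0 0"

```text
t: 24.33
tcp_pos: [0.5967, -0.0538, 0.1383]
orientation: [0.008, -0.056, 0.998, -0.001]
ft_force: [3.4, 2.9, 10.9]
opening: 0.0113
finger_force: 27.6
```

arm_command:
  plan: "0 0 0 0;0 0 0 0;0 0 0 0;0 0 0 0;0 0 0 0"
  grip: 4

```text
t: 24.75
tcp_pos: [0.5896, -0.0546, 0.1328]
orientation: [-0.001, -0.055, 0.998, -0.0]
ft_force: [-0.1, 0.4, -0.3]
opening: 0.0401
finger_force: 0.0
```

arm_command:
  plan: "0 0 -1 0;0 0 -2 0;0 0 -3 0;0 0 -3 0;0 0 -1 0"

```text
t: 25.17
tcp_pos: [0.5927, -0.0547, 0.2393]
orientation: [0.004, -0.055, 0.998, -0.001]
ft_force: [0.8, -0.1, 1.7]
opening: 0.0398
finger_force: 0.0
```

arm_command:
  plan: "3 0 0 0;4 0 0 0;3 0 0 0;0 0 0 0;0 0 0 0"

```text
t: 25.58
tcp_pos: [0.4895, -0.0654, 0.2339]
orientation: [0.0, -0.055, 0.999, 0.001]
ft_force: [0.3, -0.1, 0.4]
opening: 0.0402
finger_force: 0.0
```

```bash
sed -i 's/for j in(0,.02,.03)/for j in(.06,.066,.07)/' sink.py; python3 go.py; python3 sink.py
```

```text
t 25.58 along,lat,z mm [-75.9   1.6 233.9] tool turn needed deg -0.09 F(u,v,z) [ 0.3 -0.1  0.4] M [ 0.   -0.08  0.03] 0.0402 tilt [-0.     0.001 -1.   ]
rail blob [ 242  197   17   82 1183]
-2 [243. 196.] [262. 279.]
3 [243. 201.] [262. 285.]
8 [243. 207.] [263. 291.]
red [[243, 300, 16, 41, 597]]
0.06 [246. 310.] [265. 366.]
0.066 [245. 303.] [265. 358.]
0.07 [245. 299.] [264. 352.]
```

```bash
python3 -c "
from workcell import ctrl; print(ctrl.sign_off())"
```

```text
the job is handed in; nothing more can be done
None
```

The heat sink is in the comb against the stop, with the jaw closed on it at about 69 mm, the arm clear and the job handed in at about 26 s; on the way the sink caught on the red grip, turned in the fingers and had to be turned back (contact peaked near 50 N against the stop), I viewed 11 pictures, one over the limit, and sign-off returned no verdict.

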